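# Check the oxygen-set sleeves on the fit gauge and sort them

## Robot

A 6-joint arm with a two-finger parallel gripper is mounted at the origin on the work surface. World frame = base frame: x ahead of the robot, y to its left, z up, the work surface at z = 0. Lengths are in m, angles in degrees, forces in N, time in s.
With the tool pointing down it reaches from about 0.275 to 0.875 m from the base axis. Payload 12.5 kg.
Tool frame: the origin (TCP) lies on the centre line of the jaws, within the pads' length; the fingertips stand 25 mm ahead of it and the grasp point (between the pads) lies 6 mm ahead of it; y points along the fingers, z is the direction in which the jaws open and shut, and the axes are right-handed (so a half turn about y gives the same grasp; the last joint's range is limited). The gripper opens to 85 mm and grips with 20 to 120 N. Pads are 22 mm wide; open, the fingers measure 114 mm over their backs; the gripper's body (76 mm by 85 mm) begins 54 mm behind the grasp point. The pads swing forward as they close: fully open they stand 13 mm farther back than shut.
Start: joints at [69.866, 20.094, 94.641, -0, 65.266, -4.847], TCP at [0.145, 0.531, 0.256] pointing down, gripper open.
Joint ranges: [-157.81, 157.81], [-45, 120.19], [0.68, 151.7], [-89.99, 269.99], [4.06, 180], [-164.3, 164.3]. Speed limits (degrees/s): [127.2, 127.2, 159.86, 180, 180, 180].

## Interface

Orientations are given as a 3x3 rotation matrix whose columns are the frame's x, y, z axes.
In Python, from bench import observe, capture, calibration, hand_in, search_frame gives the robot as it stands.
- The arm moves only by the tool drive_tool, never from a script. Its argument "targets" is a list of rows, each a list of 2 entries, a list of its own where there are three numbers: the shift along the tool's x, y, z in m, then the turn about the tool's y in rad. In form: [[[x, y, z], spin], ...]. A call has 1 to 5 rows; each row is the pose to reach, as a shift and turn from the pose commanded when the call began, along the tool's axes at that moment; what a row does not reach only later rows make up. A row lasts 1/12 s, in which the tool goes at most 41.7 mm and 7.16 degrees, less where a joint would pass 70% of its speed; a pose out of reach is approached as far as the arm can. A call with a gripper value outside its range is refused whole. "grip" is the opening in per cent of the stroke, from 0 (shut) to 100 (fully open), set as the call begins (left out, the last holds). The fingers move at their own pace and stop on an object; "newtons" is the grip in N (left out, the last holds). Time passes only in rows, so rows that repeat a pose let the fingers close. It gives the time, the measured TCP pose, the force and the opening at its end, in the units of the state.
- observe(): the state, without advancing time (a new reading comes with each control period).
- capture(name): name is "scene" or "top" or "wrist"; returns the picture (480x640x3 uint8, red, green, blue); there is no depth.
- calibration(name): a dict with "K" (3x3 intrinsics, pixels), "R" (3x3) and "t" (3): a world point X has camera coordinates R X + t. Camera axes: x right, y down, z forward; pixel columns grow to the right and rows downward; lengths in m; the calibration is good to about 2 mm. The wrist camera is an equidistant fisheye: a pixel r from the principal point sees the ray r / f radians off the axis. A picture is of the moment at which its call begins: read the wrist's pose just before it. calibration takes no time and is no camera call; for the wrist camera it gives the pose at the moment of the call.
- hand_in(): hands the job in, once; it reports no verdict.
Trained networks look in the newest picture that a camera, given by its name, has taken for a name from the list of things; names that differ only in an ending like _2 or _b are one class to them, and where a whole thing is asked for, a point or a joint stands for the part that bears it (a point fixed in the world has none). Each returns a list of dicts, best first, with "confidence" (0 to 1); they miss things now and then, are a little off and sometimes report something else, mostly with a low value. They report only what shows in the picture. A call takes as long as a camera call.
- search_frame(thing, camera): "uv" ([column, row] in pixels, amid what is visible of it).
The state is a dict: "time": time; "joint_positions": joint angles; "joint_vel": joint speeds; "effort": joint torques, N m; "position": TCP position; "tool_rot": TCP orientation; "force": force on the tool from outside, world axes, zero at the start; "torque": the same for the moment, N m; "opening": opening from 0.0 (shut) to 1.0 (fully open).
Only numpy, scipy, OpenCV 4.12 (cv2) and the standard library are available. Lean on these libraries where they do the work, as an engineer would, in place of code of your own. Each camera call takes 0.05 s, during which the arm holds its last target.

## Task

Slide the guard of the fit gauge fully open. Take the brass sleeves on the desk one after another from the shortest to the longest: slide each down over the stepped gauge pin as far as it will go, then drop it into the wooden tray if it went right down to the plate, or into the steel dish if it stopped on the shoulder. When all are sorted, slide the guard fully shut over the pin again, and leave the pill bottle and the medicine cartons where they stand.

Things in the scene. Friction and masses are not known exactly. Their poses are not given: they have to be found in the camera images.
- sleeve_a: plain brass sleeve (tube) standing upright, 15 mm long, 40 mm outside diameter, bore either 18 mm or 13.5 mm, which its name does not tell; origin at the centre of its underside, z along its bore. Three to five of the six sleeves, all of different lengths (15 to 40 mm in steps of 5), are on the desk; None: absent
- sleeve_b: plain brass sleeve (tube) standing upright, 20 mm long, 40 mm outside diameter, bore either 18 mm or 13.5 mm, which its name does not tell; origin at the centre of its underside, z along its bore. Three to five of the six sleeves, all of different lengths (15 to 40 mm in steps of 5), are on the desk; None: absent
- sleeve_c: plain brass sleeve (tube) standing upright, 25 mm long, 40 mm outside diameter, bore either 18 mm or 13.5 mm, which its name does not tell; origin at the centre of its underside, z along its bore. Three to five of the six sleeves, all of different lengths (15 to 40 mm in steps of 5), are on the desk; None: absent
- sleeve_d: plain brass sleeve (tube) standing upright, 30 mm long, 40 mm outside diameter, bore either 18 mm or 13.5 mm, which its name does not tell; origin at the centre of its underside, z along its bore. Three to five of the six sleeves, all of different lengths (15 to 40 mm in steps of 5), are on the desk; None: absent
- sleeve_e: plain brass sleeve (tube) standing upright, 35 mm long, 40 mm outside diameter, bore either 18 mm or 13.5 mm, which its name does not tell; origin at the centre of its underside, z along its bore. Three to five of the six sleeves, all of different lengths (15 to 40 mm in steps of 5), are on the desk; None: absent
- sleeve_f: plain brass sleeve (tube) standing upright, 40 mm long, 40 mm outside diameter, bore either 18 mm or 13.5 mm, which its name does not tell; origin at the centre of its underside, z along its bore. Three to five of the six sleeves, all of different lengths (15 to 40 mm in steps of 5), are on the desk; None: absent
- gauge: fit gauge screwed to the desk: dark steel plate 100 mm (its x) by 225 mm (its y) by 10 mm thick, with an upright stepped pin; origin under the plate on the pin's axis; the plate runs from y = -75 to +150 mm.
- gauge_base (a point): point on the pin's axis at the plate's top surface, 10 mm above the desk; axes as the gauge. An 18 mm bore goes right down to it; a 13.5 mm bore passes the pin's thin nose and stops on the shoulder with its underside about 25 mm above it
- gauge_tip (a point): top of the pin, 50 mm above the plate. Pin, by height above the plate's top: 15 mm diameter up to 24 mm, cone to 10 mm diameter at 27 mm (the shoulder), 10 mm diameter to 46 mm, tapered tip ending at 50 mm
- guard (a joint): sliding guard of the gauge, a grey sheet-metal tunnel 88 mm (gauge x) by 56 mm (gauge y), open at both ends, its roof 68 mm above the plate; 0 = fully shut, centred over the pin; 0.10 m = fully open, slid towards the gauge's +y. Starts shut or nearly; stays where it is left; about 2 N to move
- guard_grip (a point): centre (height too, nearly) of the guard's upright black grip block: 36 mm (gauge x) by 14 mm thick (gauge y, the sliding direction), from 68 to 102 mm above the plate; this point 84 mm above the plate; axes as the gauge
- tray: open wooden tray 130 by 130 by 50 mm, walls and floor 6 mm, fixed; origin at the centre of its underside
- dish: open round steel dish, 120 mm across the rim, 55 mm high, 110 mm across the foot, walls 3 mm, fixed; origin at the centre of its underside
- dish_in (a point): centre of the dish's inner floor, 4 mm above the desk
- pill_bottle: white pill bottle with blue cap, 44 mm diameter, 75 mm tall, loose bystander; origin at the centre of its underside
- flat_carton: white medicine carton lying flat, 50 by 75 by 22 mm, loose bystander; origin at the centre of its underside
- tall_carton: white medicine carton standing, 38 by 48 by 85 mm, loose bystander; origin at the centre of its underside

How it is judged:
By the outcome, as a careful person would: the job done as asked, in the order asked, and still so for the second after the job is handed in, with the robot touching nothing.
Of sleeve_a, sleeve_b, sleeve_c, sleeve_d, sleeve_e, sleeve_f only 3 to 5 are there at a start; the rules pass over those that are not, and their reading is None.
At some moment in a run one of sleeve_a, sleeve_b, sleeve_c, sleeve_d, sleeve_e, sleeve_f may be knocked a few centimetres aside while the robot is not near it.
It also fails if it takes over 210 s, if anything falls off the work surface, if the arm or the gripper's body presses on something with over 40 N, if the wrist force passes 120 N, or if a joint passes its speed limit or range.

## Working session

There is one attempt and no reset: what is moved stays moved. The work goes in short steps, Python scripts to look and compute and a tool call to move; the robot and the scene stay as the last step left them, time stands still between calls to the robot, and variables do not carry over. Pictures are saved under pics/ and viewed, and the job is handed in when it is done.

Besides the shell and the picture viewer there is one more tool, called after "Call:" by a JSON object that holds its "op" and its "data". drive_tool: Moves the arm, as the interface text tells. Its arguments: {"type":"object","properties":{"targets":{"type":"array"},"grip":{"type":"number"},"newtons":{"type":"number"}},"required":["targets"]}

```bash
ls; mkdir -p pics; python3 - <<'E'
from bench import observe, capture, calibration
import cv2
s=observe();print(s)
for n in("scene","top","wrist"):
    p=capture(n);cv2.imwrite(f"pics/{n}0.png",p[:,:,::-1]);print(n,calibration(n))
E
```

```text
pics
{'time': 0.0, 'joint_positions': array([ 6.98662904e+01,  2.01240583e+01,  9.46773827e+01,  1.69171533e-03,
        6.52667190e+01, -4.84449879e+00]), 'joint_vel': array([-0.01933132,  0.00514171, -0.04397023,  0.01146187,  0.04050415,
       -0.09841236]), 'effort': array([ 1.58639239e-03, -5.06117177e+01, -2.91398603e+01, -4.14756869e-06,
        4.63308825e-03, -1.92711681e-06]), 'position': array([0.14486731, 0.53025781, 0.25575821]), 'tool_rot': array([[ 9.64603801e-01, -4.34658757e-04,  2.63703087e-01],
       [-2.63703415e-01, -1.10768940e-03,  9.64603173e-01],
       [-1.27172104e-04, -9.99999292e-01, -1.18310240e-03]]), 'force': array([ 0.03549209, -1.0403168 ,  0.27780597]), 'torque': array([0.01948426, 0.02166712, 0.02609763]), 'opening': 0.9988425306561091}
scene {'K': array([[554.74416276,   0.        , 327.23637241],
       [  0.        , 554.74416276, 245.00180374],
       [  0.        ,   0.        ,   1.        ]]), 'R': array([[ 0.84118878,  0.54073652, -0.00233456],
       [ 0.44319589, -0.69191178, -0.56994341],
       [-0.30980452,  0.47839533, -0.82168063]]), 't': array([-0.43620988, -0.20583221,  1.20309655])}
top {'K': array([[563.23731894,   0.        , 322.03030931],
       [  0.        , 563.23731894, 238.32894365],
       [  0.        ,   0.        ,   1.        ]]), 'R': array([[ 0.02138098, -0.99969799,  0.01211531],
       [-0.99319508, -0.02262642, -0.11424349],
       [ 0.11448311, -0.00959023, -0.9933789 ]]), 't': array([-0.03254705,  0.53227815,  1.2103898 ])}
wrist {'K': array([[371.64829954,   0.        , 322.10146902],
       [  0.        , 371.64829954, 239.48889112],
       [  0.        ,   0.        ,   1.        ]]), 'R': array([[ 0.263701  ,  0.96460378, -0.00115513],
       [ 0.92109398, -0.25145043,  0.29725169],
       [ 0.28643965, -0.07944955, -0.95479846]]), 't': array([-0.55008995, -0.03787629,  0.37997696])}
```

View pics/scene0.png

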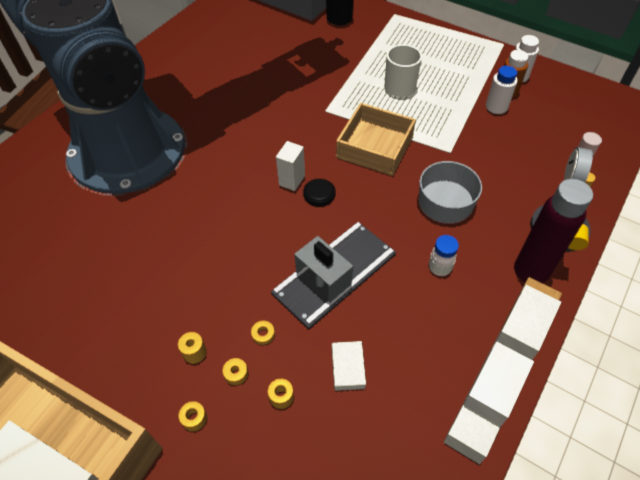

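View pics/top0.png

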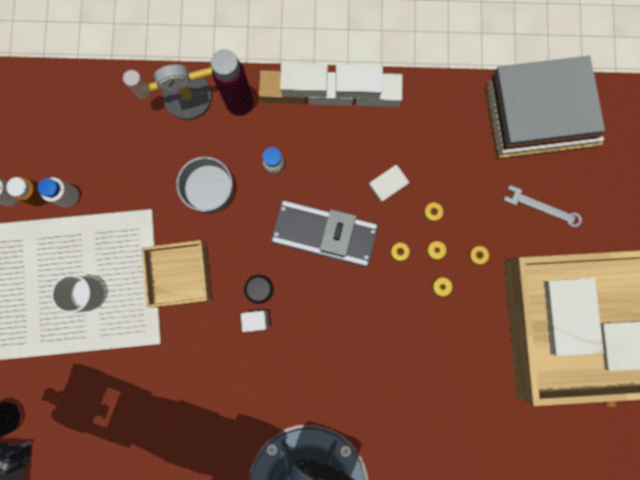

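View pics/wrist0.png

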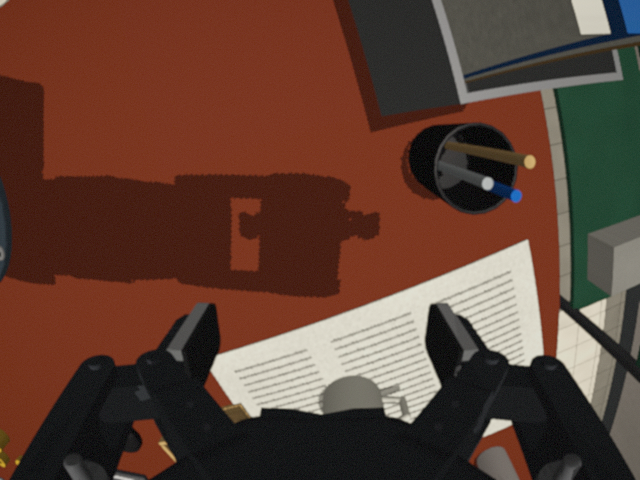

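```bash
cat > h.py <<'E'
import numpy as np, cv2
from bench import observe, capture, calibration, search_frame
CAL={}
def cal(n):
    if n=="wrist": return calibration(n)
    if n not in CAL: CAL[n]=calibration(n)
    return CAL[n]
def ray(n,uv,c=None):
    c=c or cal(n); K=np.array(c["K"]);R=np.array(c["R"]);t=np.array(c["t"])
    x=(uv[0]-K[0,2])/K[0,0]; y=(uv[1]-K[1,2])/K[1,1]
    if n=="wrist":
        r=np.hypot(x,y); d=np.array([x/r*np.sin(r),y/r*np.sin(r),np.cos(r)]) if r>1e-9 else np.array([0,0,1.])
    else: d=np.array([x,y,1.]); d/=np.linalg.norm(d)
    return -R.T@t, R.T@d
def atz(n,uv,z,c=None):
    o,d=ray(n,uv,c); return o+d*(z-o[2])/d[2]
def proj(n,X,c=None):
    c=c or cal(n); K=np.array(c["K"]);p=np.array(c["R"])@np.asarray(X)+np.array(c["t"])
    if n=="wrist":
        h=np.hypot(p[0],p[1]); th=np.arctan2(h,p[2]); q=p[:2]/max(h,1e-9)*th
    else: q=p[:2]/p[2]
    return np.array([K[0,0]*q[0]+K[0,2],K[1,1]*q[1]+K[1,2]])
def tri(rays):
    A=np.zeros((3,3));b=np.zeros(3)
    for o,d in rays:
        M=np.eye(3)-np.outer(d,d);A+=M;b+=M@o
    X=np.linalg.solve(A,b)
    return X,[np.linalg.norm((np.eye(3)-np.outer(d,d))@(X-o)) for o,d in rays]
def shift(target,spin=None):
    """tool-frame shift from current measured pose to world target TCP"""
    s=observe(); return s["tool_rot"].T@(np.asarray(target)-s["position"])
E
python3 - <<'E'
from h import *
for n in("top","scene"):
    capture(n)
    for k in("sleeve_a","gauge_tip","guard","guard_grip","tray","dish","dish_in","pill_bottle","flat_carton","tall_carton","gauge"):
        r=search_frame(k,n); print(n,k,[(np.round(q["uv"],1).tolist(),round(q["confidence"],2)) for q in r][:7])
E
```

```text
top sleeve_a [([428.2, 211.4], 0.77), ([394.5, 248.6], 0.76), ([439.6, 287.1], 0.59), ([436.2, 248.7], 0.56), ([481.0, 254.9], 0.52)]
top gauge_tip [([324.1, 233.6], 0.83)]
top guard [([336.2, 235.8], 0.8)]
top guard_grip [([338.6, 235.0], 0.56), ([204.7, 182.7], 0.27)]
top tray [([174.6, 275.9], 0.58)]
top dish [([205.0, 184.9], 0.81), ([273.5, 160.5], 0.7)]
top dish_in [([206.2, 184.5], 0.92), ([443.2, 287.4], 0.52)]
top pill_bottle [([435.6, 248.5], 0.75), ([275.1, 159.7], 0.65), ([327.4, 236.2], 0.61)]
top flat_carton [([388.9, 184.1], 0.86)]
top tall_carton [([254.0, 322.1], 0.86)]
top gauge [([323.5, 233.8], 0.88), ([203.6, 185.1], 0.55)]
scene sleeve_a [([236.2, 374.4], 0.88), ([189.0, 417.0], 0.78), ([192.7, 349.6], 0.68), ([263.7, 330.6], 0.67), ([282.0, 395.6], 0.62)]
scene gauge_tip [([327.9, 273.8], 0.94)]
scene guard [([327.3, 264.7], 0.66), ([262.1, 331.7], 0.49)]
scene guard_grip [([327.4, 263.9], 0.96)]
scene tray [([375.8, 139.6], 0.89), ([266.3, 337.5], 0.42)]
scene dish [([449.8, 189.8], 0.82)]
scene dish_in [([196.8, 420.6], 0.61), ([446.0, 193.1], 0.57)]
scene pill_bottle [([441.8, 253.9], 0.93)]
scene flat_carton [([345.2, 364.3], 0.62)]
scene tall_carton [([292.3, 164.1], 0.78)]
scene gauge [([330.9, 273.8], 0.66), ([192.0, 415.4], 0.5), ([329.1, 264.8], 0.23)]
```

```bash
cat > sl.py <<'E'
from h import *
from scipy.optimize import least_squares
def blobs(img,roi=None):
    hsv=cv2.cvtColor(img,cv2.COLOR_RGB2HSV)
    m=cv2.inRange(hsv,(18,140,60),(35,255,255))
    n,l,st,c=cv2.connectedComponentsWithStats(m)
    out=[]
    for i in range(1,n):
        if 80<st[i,4]<3000:
            mm=(l==i).astype(np.uint8)
            cs,_=cv2.findContours(mm,cv2.RETR_EXTERNAL,cv2.CHAIN_APPROX_NONE)
            out.append((c[i],st[i,4],cv2.convexHull(cs[0])[:,0,:].astype(float)))
    return out
A=np.linspace(0,2*np.pi,60,endpoint=False)
DIRS=np.stack([np.cos(np.linspace(0,2*np.pi,16,endpoint=False)),np.sin(np.linspace(0,2*np.pi,16,endpoint=False))],1)
def sup(pts): return (DIRS@pts.T).max(1)
def model(n,x,y,h,z0=0,r=.02):
    P=[proj(n,[x+r*np.cos(a),y+r*np.sin(a),z]) for a in A for z in(z0,z0+h)]
    return np.array(P)
def fit(ht,hs,h0=.025):
    c=atz("top",ht.mean(0),.015)
    def f(p):
        return np.r_[sup(model("top",*p))-sup(ht)-.5, sup(model("scene",*p))-sup(hs)-.5]
    return least_squares(f,[c[0],c[1],h0],x_scale=[.01,.01,.01],diff_step=1e-3,loss="soft_l1")
E
cat > find.py <<'E'
from sl import *
T=capture("top");S=capture("scene")
bt=[b for b in blobs(T) if 370<b[0][0]<505 and 190<b[0][1]<310]
bs=[b for b in blobs(S) if 150<b[0][0]<320 and 300<b[0][1]<450]
for b in bt:
    p=atz("top",b[0],.015); q=proj("scene",p)
    s=min(bs,key=lambda k:np.linalg.norm(k[0]-q))
    r=fit(b[2],s[2]); print(b[0].round(),b[1],s[0].round(),"xyh",r.x.round(4),"rms",np.sqrt((r.fun**2).mean()).round(2))
E
python3 find.py
```

```text
[433. 211.] 270 [280. 393.] xyh [ 0.6008 -0.266   0.0321] rms 1.09
[436. 250.] 274 [235. 371.] xyh [ 0.5152 -0.2745  0.0218] rms 1.0
[400. 251.] 253 [262. 332.] xyh [ 0.5106 -0.1934  0.0161] rms 0.96
[479. 255.] 269 [192. 416.] xyh [ 0.5057 -0.3682  0.0256] rms 1.11
[442. 286.] 313 [192. 347.] xyh [ 0.4333 -0.283   0.0412] rms 1.17
```

```bash
python3 - <<'E'
import cv2
a=cv2.imread("pics/top0.png")[190:275,260:390];b=cv2.imread("pics/scene0.png")[215:330,265:405]
cv2.imwrite("pics/z1.png",cv2.resize(a,None,fx=6,fy=6,interpolation=cv2.INTER_CUBIC))
cv2.imwrite("pics/z2.png",cv2.resize(b,None,fx=5,fy=5,interpolation=cv2.INTER_CUBIC))
E
```

```text
(no output)
```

View pics/z1.png

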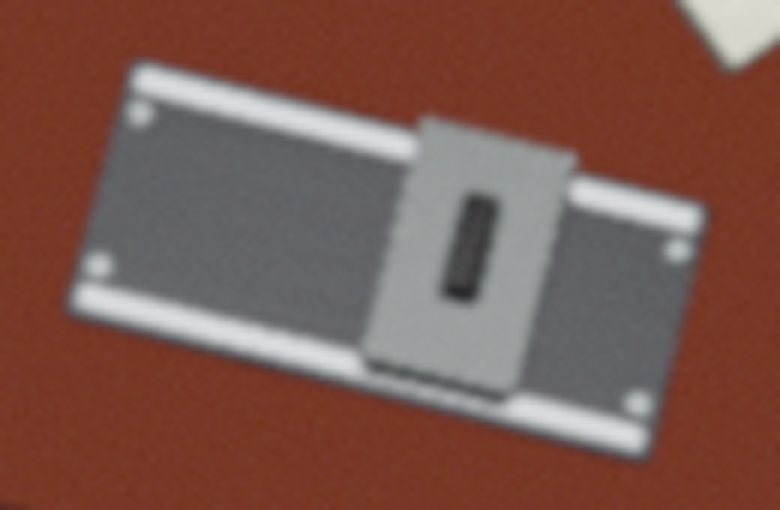

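View pics/z2.png

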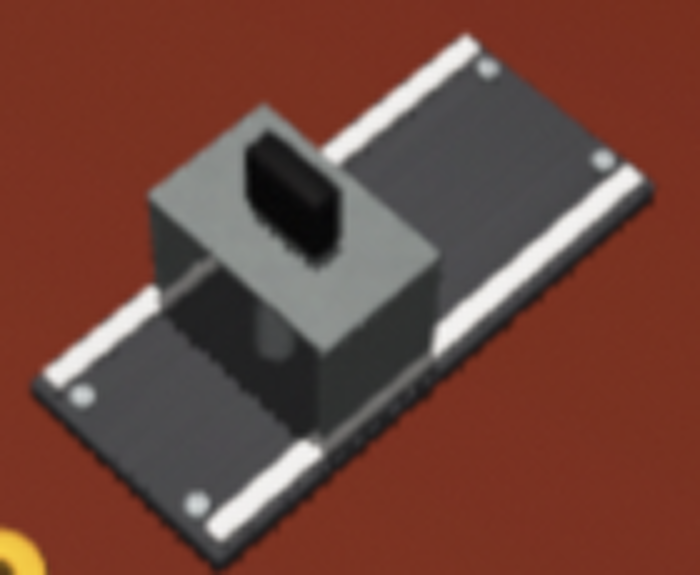

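```bash
cat > gauge.py <<'E'
from h import *
from scipy.optimize import least_squares
t=[((z[0]+.5)/6-.5+260,(z[1]+.5)/6-.5+190) for z in [(133,63),(706,207),(648,455),(68,305)]]
s=[((z[0]+.5)/5-.5+265,(z[1]+.5)/5-.5+215) for z in [(470,33),(653,183),(216,555),(35,380)]]
# gauge local corners order for top: (+x?,+y) ...
def G(p,l):
    c,sn=np.cos(p[2]),np.sin(p[2]); return np.array([p[0]+c*l[0]-sn*l[1],p[1]+sn*l[0]+c*l[1],l[2]])
Lt=[(.05,.15),(.05,-.075),(-.05,-.075),(-.05,.15)]
Ls=[(-.05,.15),(.05,.15),(.05,-.075),(-.05,-.075)]
def f(p):
    return np.r_[np.ravel([proj("top",G(p,(*l,p[3])))-u for l,u in zip(Lt,t)]),np.ravel([proj("scene",G(p,(*l,p[3])))-u for l,u in zip(Ls,s)])]
o=atz("top",(324,234),.01)
r=least_squares(f,[o[0],o[1],.1,.01]); print(r.x.round(4),np.degrees(r.x[2]),r.fun.round(1))
p=r.x
for u,l in zip(t,Lt): print(atz("top",u,.01).round(4),end=" ")
for n in("top","scene"):
    print(n,"grip proj",proj(n,G(p,(0,0,.094))).round(1),"tip",proj(n,G(p,(0,0,.06))).round(1))
E
python3 gauge.py
```

```text
[ 0.5406 -0.0604 -0.2313  0.0132] -13.25101134565965 [-1.1 -1.9  0.3 -1.  -0.7  0.8 -1.8  0.5 -1.  -0.6  0.9  0.1 -0.1  1.8
 -2.2  0.2]
[0.62   0.0717 0.01  ] [ 0.5703 -0.1445  0.01  ] [ 0.4768 -0.1239  0.01  ] [0.5279 0.0932 0.01  ] top grip proj [341.4 231.6] tip [340.7 233.6]
scene grip proj [318.7 258.1] tip [319. 269.]
```

```bash
python3 - <<'E'
from h import *
for k,a,b in (("tray",(175.5,274.5),(375.8,138)),("dish",(205,184.5),(449,191)),("pill",(274,160),(441.8,254)),("flat",(389,184),(347,365)),("tall",(254,322),(291,165)),("grip",(338,231),(323.5,255))):
    X,e=tri([ray("top",a),ray("scene",b)]); print(k,X.round(4),np.round(e,4))
# tray rim corners top view
for u in ((144,248),(205,241),(209,298),(148,307)): print(atz("top",u,.05).round(3))
for u in ((177,184.5),(234,184.5),(205,156),(205,212)): print("dish",atz("top",u,.055).round(3))
c=cal("wrist");s=observe();o=-c["R"].T@c["t"]; print("cam in tool",(s["tool_rot"].T@(o-s["position"])).round(4),(s["tool_rot"].T@c["R"].T).round(3))
E
```

```text
tray [0.4478 0.2994 0.0248] [0.0016 0.0016]
dish [0.647  0.2413 0.0349] [0.0006 0.0006]
pill [0.7029 0.0894 0.0485] [0.0008 0.0008]
flat [ 0.6631 -0.1685  0.0152] [0.0018 0.0018]
tall [0.3498 0.1228 0.0439] [0.0027 0.0027]
grip [ 0.543  -0.0522  0.0946] [0.0017 0.0017]
[0.501 0.363 0.05 ]
[0.519 0.232 0.05 ]
[0.397 0.218 0.05 ]
[0.375 0.347 0.05 ]
dish [0.641 0.298 0.055]
dish [0.644 0.174 0.055]
dish [0.706 0.24  0.055]
dish [0.582 0.234 0.055]
cam in tool [-0.0767 -0.1175  0.0006] [[-0.     0.955  0.297]
 [ 0.    -0.297  0.955]
 [ 1.     0.    -0.   ]]
```

Call:
{"op": "drive_tool", "data": {"targets": [[[0.5, 0, -0.4], -0.036], [[0.5, 0, -0.4], -0.036], [[0.5, 0, -0.4], -0.036], [[0.5, 0, -0.4], -0.036], [[0.5, 0, -0.4], -0.036]], "grip": 60, "newtons": 40}}

```text
time: 1.87
position: [0.2682, 0.3605, 0.2564]
tool_rot: [[0.974, 0.0, 0.228], [-0.228, 0.0, 0.974], [0.0, -1.0, 0.0]]
force: [0.7, 0.8, -0.2]
opening: 0.6
```

Call:
{"op": "drive_tool", "data": {"targets": [[[0.362, 0.03, -0.34], 0], [[0.362, 0.03, -0.34], 0], [[0.362, 0.03, -0.34], 0], [[0.362, 0.03, -0.34], 0], [[0.362, 0.03, -0.34], 0]]}}

```text
time: 2.28
position: [0.3833, 0.187, 0.2439]
tool_rot: [[0.974, 0.001, 0.229], [-0.229, 0.0, 0.974], [0.001, -1.0, 0.0]]
force: [-0.4, 0.0, 0.7]
opening: 0.596
```

```bash
cat >> h.py <<'E'
GX=np.array([.974,-.228,0]);GY=np.array([.228,.974,0])
def to(x,y,z):
    d=shift([x,y,z]); return d.round(4)
E
python3 -c "
from h import *
print(to(.543,-.053,.2),observe()['time'])"
```

```text
[ 0.2103  0.044  -0.1971] 2.2833
```

Call:
{"op": "drive_tool", "data": {"targets": [[[0.21, 0.044, -0.197], 0], [[0.21, 0.044, -0.197], 0], [[0.21, 0.044, -0.197], 0], [[0.21, 0.044, -0.197], 0], [[0.21, 0.044, -0.197], 0]]}}

```text
time: 2.7
position: [0.4974, 0.0152, 0.2121]
tool_rot: [[0.973, 0.0, 0.229], [-0.229, 0.0, 0.973], [0.0, -1.0, 0.0]]
force: [0.6, 1.5, -0.4]
opening: 0.598
```

Call:
{"op": "drive_tool", "data": {"targets": [[[0.063, 0.013, -0.06], 0], [[0.063, 0.013, -0.06], 0], [[0.063, 0.013, -0.06], 0], [[0.063, 0.013, -0.06], 0]]}}

```text
time: 3.03
position: [0.5447, -0.0573, 0.1985]
tool_rot: [[0.973, -0.001, 0.232], [-0.232, 0.0, 0.973], [-0.001, -1.0, -0.0]]
force: [-0.2, 0.8, 0.6]
opening: 0.601
```

```bash
python3 -c "
from h import *
print(to(.543,-.053,.15),observe()['time'])
cv2.imwrite('pics/w1.png',capture('wrist')[:,:,::-1])
print(proj('wrist',[.543,-.053,.095]))"
```

```text
[-0.0026  0.0485  0.0038] 3.0333
[325.22576124 248.96329016]
```

View pics/w1.png

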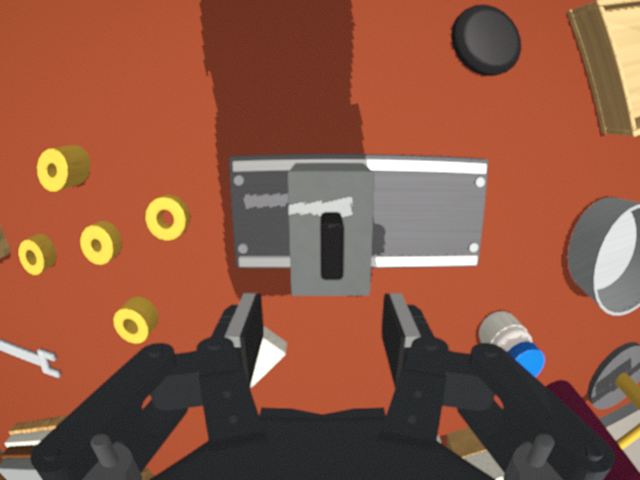

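Call:
{"op": "drive_tool", "data": {"targets": [[[-0.002, 0.04, 0.006], 0], [[-0.002, 0.075, 0.006], 0], [[-0.002, 0.09, 0.006], 0], [[-0.002, 0.09, 0.006], 0]]}}

```text
time: 3.42
position: [0.5412, -0.0474, 0.1065]
tool_rot: [[0.974, -0.006, 0.227], [-0.227, 0.001, 0.974], [-0.006, -1.0, -0.0]]
force: [-0.4, -0.2, 0.1]
opening: 0.599
```

Call:
{"op": "drive_tool", "data": {"targets": [[[0, 0, 0], 0], [[0, 0, 0], 0], [[0, 0, 0], 0], [[0, 0, 0], 0], [[0, 0, 0], 0]], "grip": 0}}

```text
time: 3.83
position: [0.5444, -0.0491, 0.1111]
tool_rot: [[0.974, 0.003, 0.229], [-0.229, -0.0, 0.974], [0.003, -1.0, 0.0]]
force: [-1.1, 2.1, 7.5]
opening: 0.155
```

```bash
python3 -c "
from h import *
o=observe();print(o['position'],o['force'],o['opening'],o['time'])
cv2.imwrite('pics/w2.png',capture('wrist')[:,:,::-1])"
```

```text
[ 0.54435226 -0.04905139  0.11112781] [-1.07366909  2.10979388  7.47152958] 0.15544300135663208 3.8333
```

View pics/w2.png

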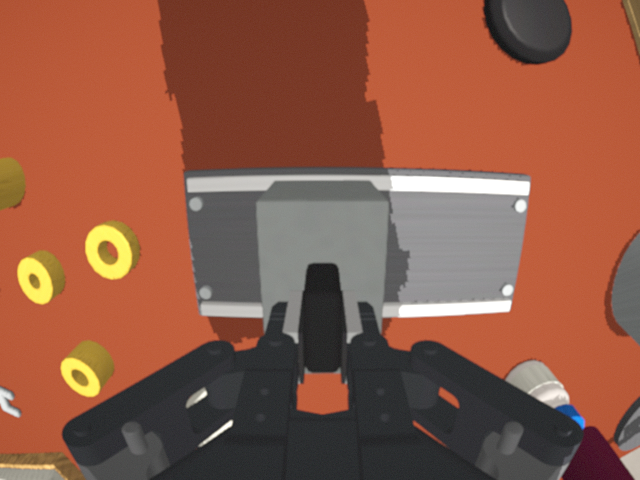

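Call:
{"op": "drive_tool", "data": {"targets": [[[0, -0.003, 0.015], 0], [[0, -0.003, 0.035], 0], [[0, -0.003, 0.055], 0], [[0, -0.003, 0.072], 0], [[0, -0.003, 0.08], 0]]}}

```text
time: 4.3
position: [0.5624, 0.03, 0.1118]
tool_rot: [[0.974, 0.001, 0.228], [-0.228, -0.0, 0.974], [0.001, -1.0, -0.0]]
force: [7.5, -3.2, -19.9]
opening: 0.156
```

Call:
{"op": "drive_tool", "data": {"targets": [[[0, 0, 0.005], 0], [[0, 0, 0.008], 0], [[0, 0, 0.01], 0], [[0, 0, 0.011], 0]]}}

```text
time: 4.63
position: [0.5641, 0.0374, 0.1117]
tool_rot: [[0.974, -0.001, 0.228], [-0.228, -0.004, 0.974], [0.0, -1.0, -0.004]]
force: [2.4, -24.1, -16.3]
opening: 0.153
```

Call:
{"op": "drive_tool", "data": {"targets": [[[0, 0.001, -0.001], 0], [[0, 0.001, -0.001], 0]]}}

```text
time: 4.8
position: [0.5641, 0.0372, 0.1117]
tool_rot: [[0.974, 0.0, 0.229], [-0.229, -0.002, 0.974], [0.001, -1.0, -0.002]]
force: [0.4, -9.4, -6.4]
opening: 0.156
```

Call:
{"op": "drive_tool", "data": {"targets": [[[0, 0, 0], 0], [[0, 0, 0], 0], [[0, 0, 0], 0], [[0, -0.03, 0], 0], [[0, -0.065, -0.01], 0]], "grip": 60}}

```text
time: 5.22
position: [0.561, 0.0298, 0.1757]
tool_rot: [[0.974, -0.004, 0.228], [-0.228, 0.001, 0.974], [-0.004, -1.0, -0.0]]
force: [0.3, 0.4, 0.2]
opening: 0.598
```

Call:
{"op": "drive_tool", "data": {"targets": [[[-0.015, -0.03, -0.04], 0], [[-0.03, -0.03, -0.08], 0], [[-0.03, -0.03, -0.1], 0], [[-0.03, -0.03, -0.1], 0]]}}

```text
time: 5.55
position: [0.5086, -0.065, 0.2077]
tool_rot: [[0.973, 0.002, 0.231], [-0.231, -0.001, 0.973], [0.002, -1.0, -0.001]]
force: [0.0, 0.6, -0.0]
opening: 0.6
```

```bash
python3 -c "
from h import *
o=observe();print(o['position'],o['force'],o['opening'],o['time'])
cv2.imwrite('pics/w3.png',capture('wrist')[:,:,::-1]);cv2.imwrite('pics/t3.png',cv2.resize(capture('top')[190:275,260:390,::-1],None,fx=6,fy=6,interpolation=cv2.INTER_CUBIC));cv2.imwrite('pics/s3.png',cv2.resize(capture('scene')[215:330,265:405,::-1],None,fx=5,fy=5,interpolation=cv2.INTER_CUBIC))
print(search_frame('gauge_tip','wrist'))"
```

```text
[ 0.50855499 -0.06503367  0.20769088] [ 0.04940862  0.55778558 -0.0269702 ] 0.5997196601080681 5.55
[{'uv': [385.7, 246.8], 'confidence': 0.97}]
```

View pics/w3.png

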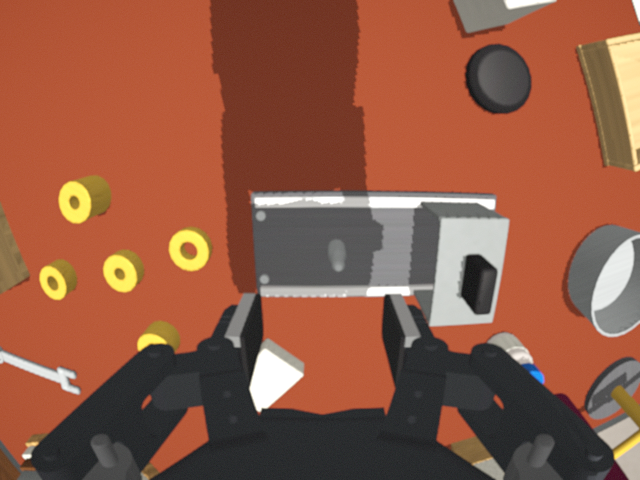

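View pics/t3.png

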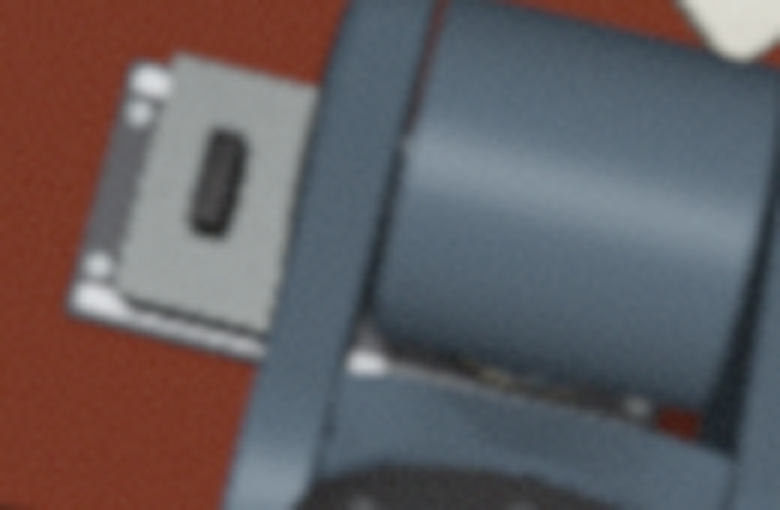

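View pics/s3.png

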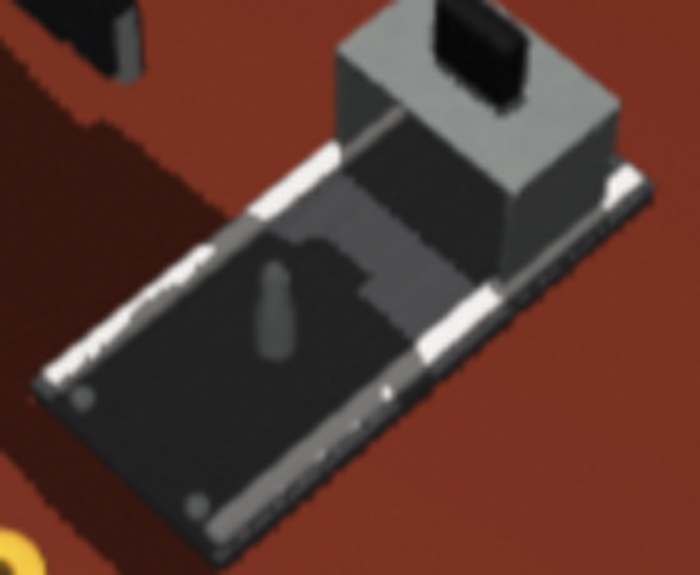

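```bash
python3 -c "
import cv2
a=cv2.imread('pics/w3.png')[215:290,295:385]
cv2.imwrite('pics/w3z.png',cv2.resize(a,None,fx=8,fy=8,interpolation=cv2.INTER_CUBIC))"
```

```text
(no output)
```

View pics/w3z.png

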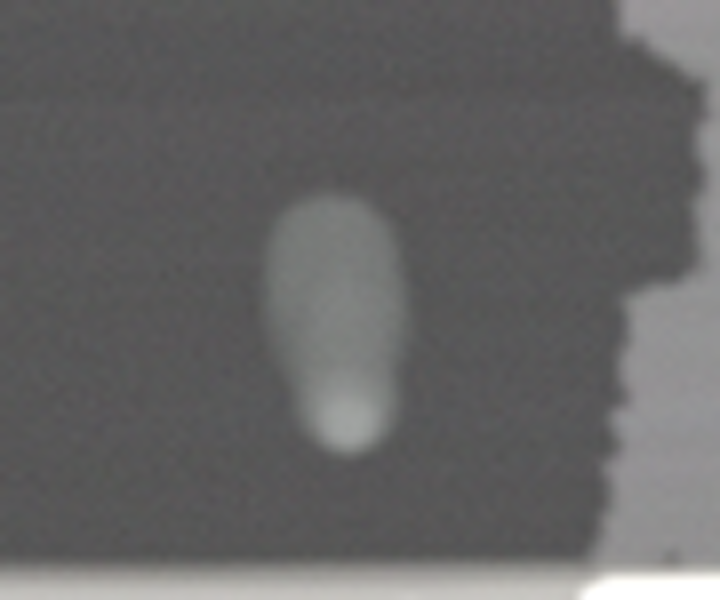

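```bash
python3 -c "
from h import *
print('wrist base',atz('wrist',(336.2,246.2),.01).round(4),'tip@.057',atz('wrist',(337.9,266.7),.057).round(4))
print('scene base',atz('scene',(319.6,284.2),.01).round(4),'tip',atz('scene',(319.8,268.3),.058).round(4))
X,e=tri([ray('wrist',(337.9,266.7)),ray('scene',(319.8,268.3))]);print(X,e)
"
```

```text
wrist base [ 0.5399 -0.0546  0.01  ] tip@.057 [ 0.5409 -0.0552  0.057 ]
scene base [ 0.5414 -0.0609  0.01  ] tip [ 0.5403 -0.0575  0.058 ]
[ 0.54036222 -0.05595329  0.05669843] [np.float64(0.0009222399246267674), np.float64(0.0009222399246268068)]
```

Call:
{"op": "drive_tool", "data": {"targets": [[[0.01, 0.01, -0.041], 0], [[0.02, 0.03, -0.08], 0], [[0.031, 0.05, -0.115], 0], [[0.031, 0.058, -0.124], 0], [[0.031, 0.058, -0.124], 0]]}}

```text
time: 6.17
position: [0.5109, -0.1908, 0.1457]
tool_rot: [[0.973, -0.003, 0.23], [-0.23, 0.001, 0.973], [-0.004, -1.0, 0.001]]
force: [-0.3, -0.2, -0.7]
opening: 0.6
```

Call:
{"op": "drive_tool", "data": {"targets": [[[0, 0, 0], 0]]}}

```text
time: 6.25
position: [0.5117, -0.1888, 0.1477]
tool_rot: [[0.973, -0.001, 0.229], [-0.229, 0.001, 0.973], [-0.002, -1.0, 0.001]]
force: [1.4, -0.3, 0.1]
opening: 0.596
```

```bash
python3 -c "
from h import *
o=observe();print(o['position'],o['tool_rot'].round(4),o['time'])
cv2.imwrite('pics/w4.png',capture('wrist')[:,:,::-1])
for z in (0,.015): print(proj('wrist',[.5106,-.1934,z]))
print(search_frame('sleeve_a','wrist'))"
```

```text
[ 0.51168869 -0.18883948  0.14770473] [[ 9.734e-01 -1.400e-03  2.291e-01]
 [-2.291e-01  1.000e-03  9.734e-01]
 [-1.600e-03 -1.000e+00  7.000e-04]] 6.25
[314.23779139 231.39879538]
[313.80907572 237.26604188]
[{'uv': [268.5, 363.6], 'confidence': 0.96}, {'uv': [210.8, 268.2], 'confidence': 0.79}, {'uv': [161.4, 161.6], 'confidence': 0.63}, {'uv': [312.4, 240.8], 'confidence': 0.59}, {'uv': [110.8, 279.4], 'confidence': 0.56}]
```

View pics/w4.png

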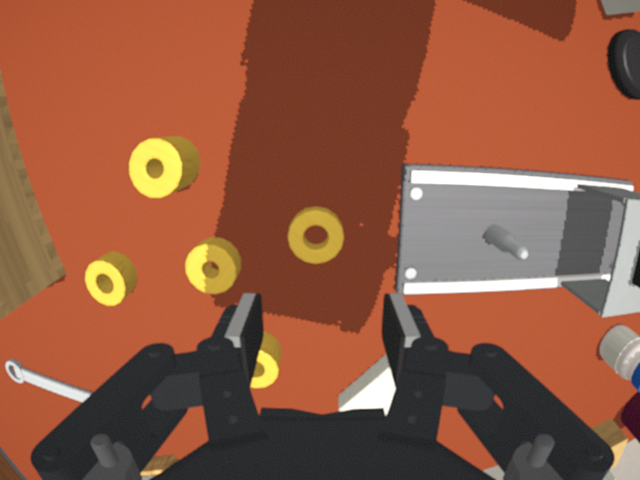

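```bash
python3 -c "
import cv2
a=cv2.imread('pics/w4.png')
cv2.imwrite('pics/w4z.png',cv2.resize(a[210:275,470:545],None,fx=8,fy=8,interpolation=cv2.INTER_CUBIC))
cv2.imwrite('pics/w4y.png',cv2.resize(a[195:275,275:355],None,fx=7,fy=7,interpolation=cv2.INTER_CUBIC))"
```

```text
(no output)
```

View pics/w4z.png

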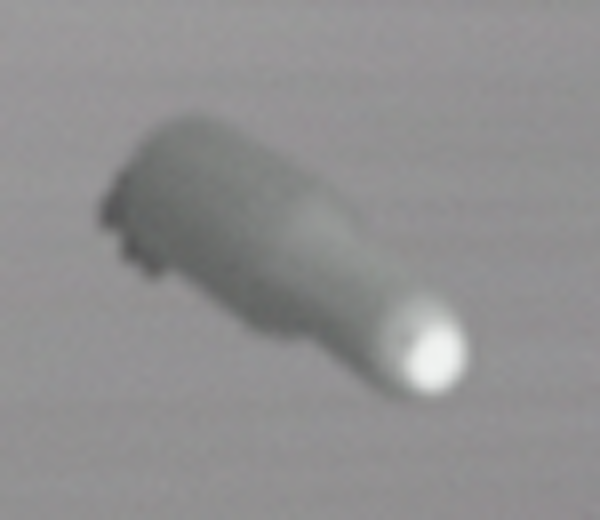

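View pics/w4y.png

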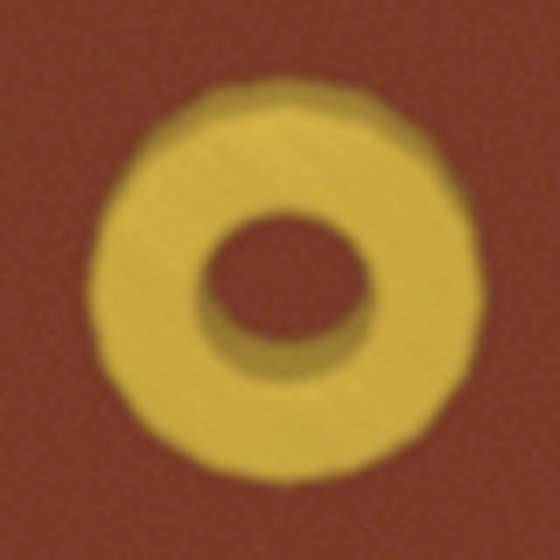

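```bash
python3 -c "
from h import *
c=cal('wrist');o=observe();print(o['position'],o['joint_vel'].round(2))
print('a',atz('wrist',(315.3,236.9),.015,c).round(4),'tip',atz('wrist',(524.1,253.9),.06,c).round(4),'base',atz('wrist',(492.7,233.3),.01,c).round(4))
X,e=tri([ray('wrist',(524.1,253.9),c),ray('scene',(319.8,268))]);print(X,e)
a=atz('wrist',(315.3,236.9),.015,c)
print(to(a[0],a[1],.15))
"
```

```text
[ 0.51219816 -0.18821806  0.14884191] [ 0.2  -0.63  0.07 -0.11 -0.11 -0.28]
a [ 0.511  -0.1922  0.015 ] tip [ 0.54   -0.0581  0.06  ] base [ 0.5406 -0.0587  0.01  ]
[ 0.54044441 -0.05759527  0.05919251] [np.float64(3.126432340287023e-05), np.float64(3.126432340284196e-05)]
[-0.0003 -0.0012 -0.0042]
```

Call:
{"op": "drive_tool", "data": {"targets": [[[0, 0.04, -0.004], 0], [[0, 0.08, -0.004], 0], [[0, 0.105, -0.004], 0], [[0, 0.119, -0.004], 0], [[0, 0.119, -0.004], 0]]}}

```text
time: 6.77
position: [0.51, -0.1915, 0.0273]
tool_rot: [[0.974, -0.003, 0.227], [-0.227, 0.002, 0.974], [-0.004, -1.0, 0.001]]
force: [-0.4, 0.1, 1.0]
opening: 0.598
```

Call:
{"op": "drive_tool", "data": {"targets": [[[0, 0, 0], 0], [[0, 0, 0], 0]]}}

```text
time: 6.93
position: [0.5118, -0.1932, 0.0309]
tool_rot: [[0.974, 0.002, 0.228], [-0.228, -0.001, 0.974], [0.002, -1.0, -0.0]]
force: [0.0, -0.2, 0.1]
opening: 0.598
```

```bash
python3 -c "
from h import *
o=observe();print(o['position'],o['force'])
cv2.imwrite('pics/w5.png',capture('wrist')[:,:,::-1])
cv2.imwrite('pics/s5.png',cv2.resize(capture('scene')[270:390,190:350,::-1],None,fx=5,fy=5,interpolation=cv2.INTER_CUBIC))"
```

```text
[ 0.511809   -0.193154    0.03090673] [ 0.01627836 -0.17475723  0.13903329]
```

View pics/w5.png

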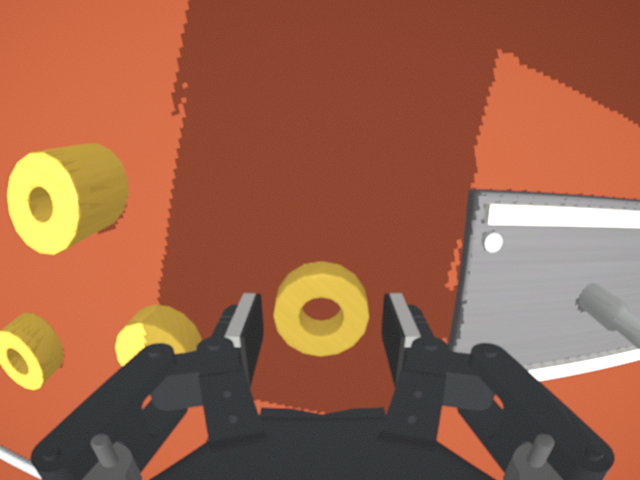

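View pics/s5.png

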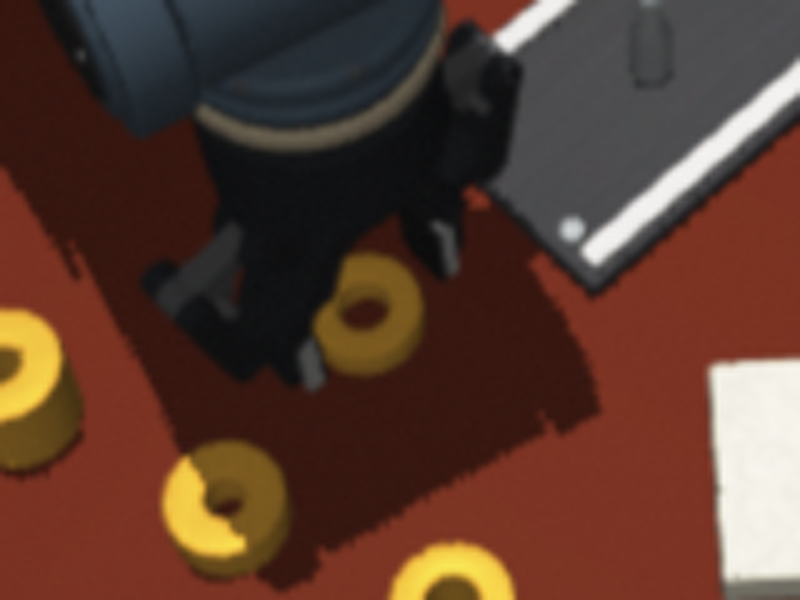

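```bash
python3 -c "
from h import *
o=observe();c=cal('wrist');R=o['tool_rot'];p=o['position'];print(p)
a=atz('wrist',(321.5,310),.015,c);print(a,R.T@(a-p))
for l in ((0,.006,0),(0,.025,0),(.011,.025,.0255),(-.011,.025,.0255),(.011,0.,.0255)): print(l,proj('wrist',p+R@np.array(l),c))
"
```

```text
[ 0.5116717  -0.1935133   0.03090484]
[ 0.50670009 -0.19194471  0.015     ] [-0.00524008  0.01589092  0.00040192]
(0, 0.006, 0) [320.42798559 333.756821  ]
(0, 0.025, 0) [320.61687231 310.73341751]
(0.011, 0.025, 0.0255) [377.47782964 331.58461918]
(-0.011, 0.025, 0.0255) [380.64410003 287.38458176]
(0.011, 0.0, 0.0255) [385.69719466 364.3044829 ]
```

```bash
python3 -c "
import cv2
a=cv2.imread('pics/w5.png')
cv2.imwrite('pics/w5z.png',cv2.resize(a[250:370,260:385],None,fx=6,fy=6,interpolation=cv2.INTER_CUBIC))"
```

```text
(no output)
```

View pics/w5z.png

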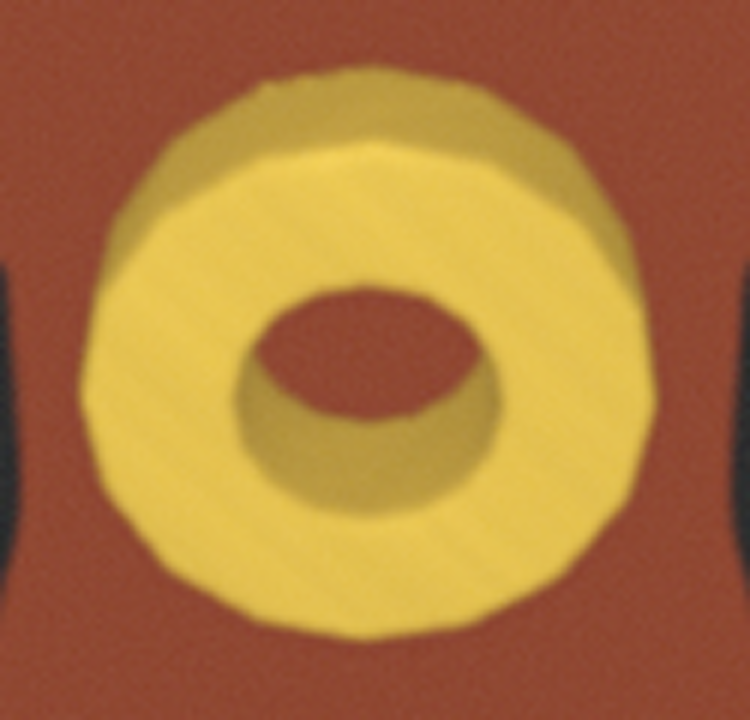

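Call:
{"op": "drive_tool", "data": {"targets": [[[-0.002, 0.003, 0], 0], [[-0.002, 0.003, 0], 0]]}}

```text
time: 7.2
position: [0.5086, -0.193, 0.0266]
tool_rot: [[0.974, 0.0, 0.229], [-0.229, -0.0, 0.974], [0.001, -1.0, -0.0]]
force: [0.1, 0.8, -0.1]
opening: 0.598
```

Call:
{"op": "drive_tool", "data": {"targets": [[[0, 0, 0], 0], [[0, 0, 0], 0], [[0, 0, 0], 0], [[0, 0, 0], 0]], "grip": 0, "newtons": 40}}

```text
time: 7.53
position: [0.5088, -0.1931, 0.0269]
tool_rot: [[0.973, 0.0, 0.229], [-0.229, 0.0, 0.973], [0.0, -1.0, 0.0]]
force: [-2.6, 0.9, 7.6]
opening: 0.443
```

```bash
cat > st.py <<'E'
from h import *
import sys
o=observe();print('p',o['position'].round(4),'F',o['force'].round(1),'op',round(o['opening'],3),'t',o['time'],'rot',o['tool_rot'][:,0].round(4),o['tool_rot'][:,1].round(4))
for a in sys.argv[1:]:
    n,f=a.split(':');f=f.split(',')
    im=capture(n)[:,:,::-1]
    if len(f)>1:
        x,y,w,h,s=map(int,f[1:]); im=cv2.resize(im[y:y+h,x:x+w],None,fx=s,fy=s,interpolation=cv2.INTER_CUBIC)
    cv2.imwrite(f'pics/{f[0]}.png',im)
E
python3 st.py wrist:w6
```

```text
p [ 0.5088 -0.1931  0.0269] F [-2.6  0.9  7.6] op 0.443 t 7.5333 rot [ 0.9735 -0.2288  0.    ] [ 0.  0. -1.]
```

View pics/w6.png

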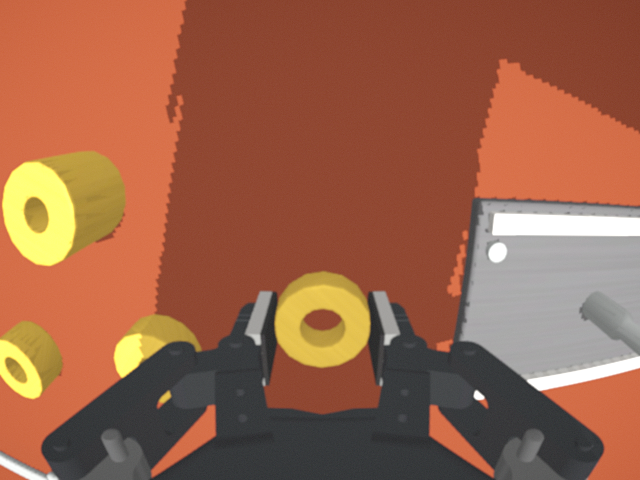

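Call:
{"op": "drive_tool", "data": {"targets": [[[0, -0.03, 0], 0], [[0, -0.07, 0], 0], [[0, -0.085, 0.03], 0], [[0, -0.085, 0.07], 0], [[0, -0.085, 0.1], 0]]}}

```text
time: 8.0
position: [0.5323, -0.0943, 0.1127]
tool_rot: [[0.973, 0.002, 0.23], [-0.23, -0.0, 0.973], [0.002, -1.0, 0.0]]
force: [-0.5, 0.4, -1.7]
opening: 0.446
```

Call:
{"op": "drive_tool", "data": {"targets": [[[0, 0, 0.025], 0], [[0, 0, 0.038], 0], [[0, 0, 0.038], 0], [[0, 0, 0.038], 0], [[0, 0, 0.038], 0]]}}

```text
time: 8.42
position: [0.5401, -0.0596, 0.1111]
tool_rot: [[0.973, -0.0, 0.229], [-0.229, -0.0, 0.973], [-0.0, -1.0, -0.0]]
force: [0.4, -0.4, -2.2]
opening: 0.442
```

```bash
python3 st.py wrist:w7 scene:s7,255,215,140,115,5
```

```text
p [ 0.5401 -0.0596  0.1111] F [ 0.4 -0.4 -2.2] op 0.442 t 8.4167 rot [ 9.734e-01 -2.292e-01 -3.000e-04] [-3.e-04 -2.e-04 -1.e+00]
```

View pics/w7.png

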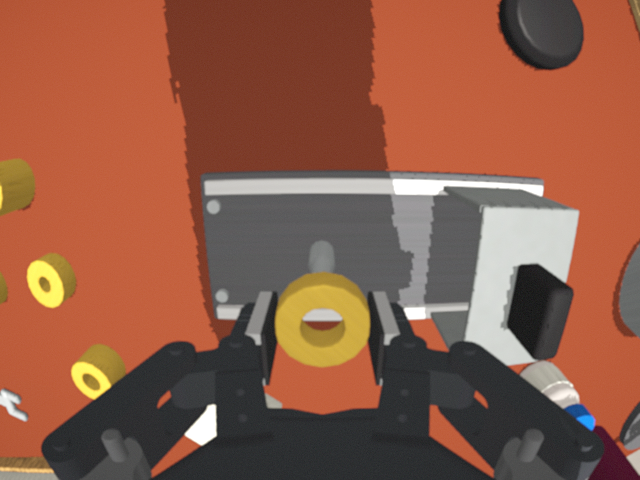

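View pics/s7.png

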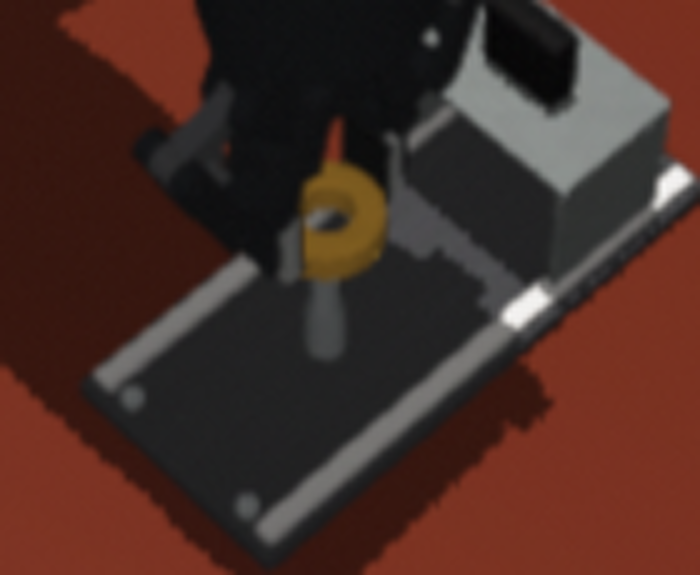

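```bash
python3 -c "
import cv2
a=cv2.imread('pics/w7.png')
cv2.imwrite('pics/w7z.png',cv2.resize(a[235:370,265:380],None,fx=5,fy=5,interpolation=cv2.INTER_CUBIC))"
```

```text
(no output)
```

View pics/w7z.png

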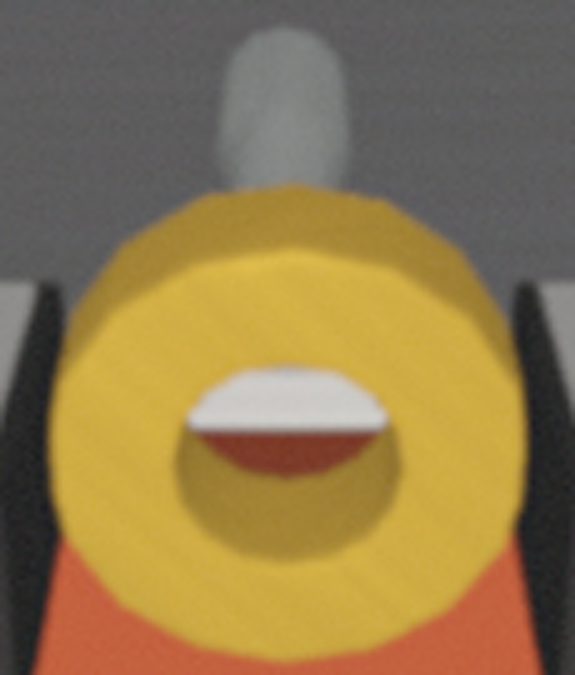

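```bash
python3 -c "
from h import *
o=observe();c=cal('wrist');R=o['tool_rot'];p=o['position'];print(p)
b=atz('wrist',(321.6,251.2),.01,c);print('pin',b,R.T@(b-p))
for zt in (.097,.099,.101):
  s=atz('wrist',(322.1,326),zt,c);print('sl',s,R.T@(s-p))
# fit bore and outer of the top face
for x in (-.004,-.002,0,.002):
  for z in(.099,):
   P=np.array([proj('wrist',p+R@np.array([x+.02*np.cos(a),p[2]-z,.02*np.sin(a)]),c) for a in np.linspace(0,6.28,60)])
   B=np.array([proj('wrist',p+R@np.array([x+.009*np.cos(a),p[2]-z,.009*np.sin(a)]),c) for a in np.linspace(0,6.28,60)])
   print(x,'outer',((P.min(0)-[265,235])*5+2).round(),((P.max(0)-[265,235])*5+2).round(),'bore',((B.min(0)-[265,235])*5+2).round(),((B.max(0)-[265,235])*5+2).round())
d=np.array([R.T@(np.array([.54,-.058,0])-p)])[0];print(d)
for x in (-.004,-.002,0,.002):
   P=np.array([proj('wrist',p+R@np.array([x+.0075*np.cos(a),p[2]-.01,.0075*np.sin(a)]),c) for a in np.linspace(0,6.28,60)])
   print(x,'pinbase',((P.min(0)-[265,235])*5+2).round(),((P.max(0)-[265,235])*5+2).round())
"
```

```text
[ 0.54013587 -0.05984286  0.1111779 ]
pin [ 0.53924489 -0.05933049  0.01      ] [-0.00096772  0.10117802  0.00030902]
sl [ 0.54153427 -0.05951391  0.097     ] [0.00128763 0.01417758 0.00064397]
sl [ 0.54038243 -0.05924066  0.099     ] [0.00010349 0.01217778 0.00064462]
sl [ 0.5392306  -0.05896741  0.101     ] [-0.00108065  0.01017798  0.00064527]
-0.004 outer [ 29. 181.] [530. 617.] bore [166. 312.] [393. 508.]
-0.002 outer [ 30. 205.] [529. 635.] bore [167. 335.] [392. 528.]
0 outer [ 32. 230.] [527. 654.] bore [168. 358.] [391. 549.]
0.002 outer [ 33. 254.] [526. 672.] bore [168. 380.] [391. 568.]
[-0.00053722  0.11117772  0.00177905]
-0.004 pinbase [222.   2.] [343. 117.]
-0.002 pinbase [222.  18.] [343. 132.]
0 pinbase [222.  33.] [343. 146.]
0.002 pinbase [223.  48.] [342. 161.]
```

Call:
{"op": "drive_tool", "data": {"targets": [[[-0.0015, 0.015, 0], 0], [[-0.0015, 0.024, 0], 0], [[-0.0015, 0.03, 0], 0], [[-0.0015, 0.033, 0], 0], [[-0.0015, 0.033, 0], 0]]}}

```text
time: 8.93
position: [0.5385, -0.0586, 0.0776]
tool_rot: [[0.973, -0.001, 0.229], [-0.229, 0.0, 0.973], [-0.001, -1.0, -0.0]]
force: [-0.7, -0.8, -1.4]
opening: 0.441
```

```bash
python3 st.py wrist:w8,265,235,115,135,5 scene:s8,255,215,140,115,5
```

```text
p [ 0.5385 -0.0586  0.0776] F [-0.7 -0.8 -1.4] op 0.441 t 8.9333 rot [ 0.9734 -0.2291 -0.0013] [-1.3e-03  2.0e-04 -1.0e+00]
```

View pics/w8.png

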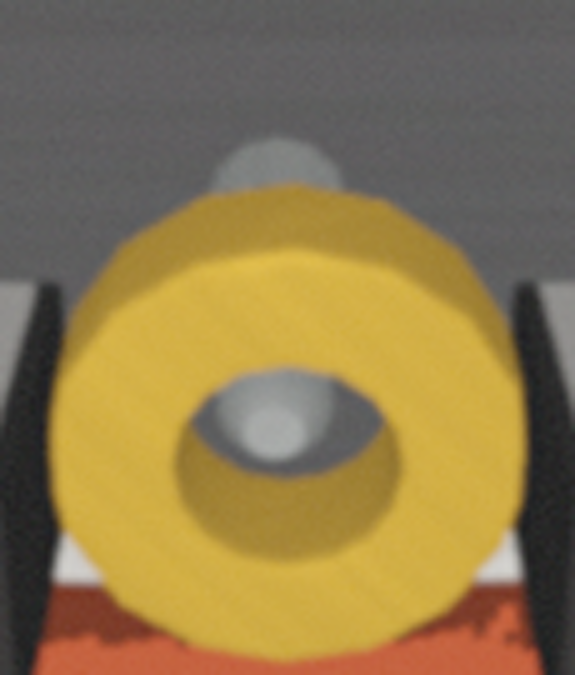

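View pics/s8.png

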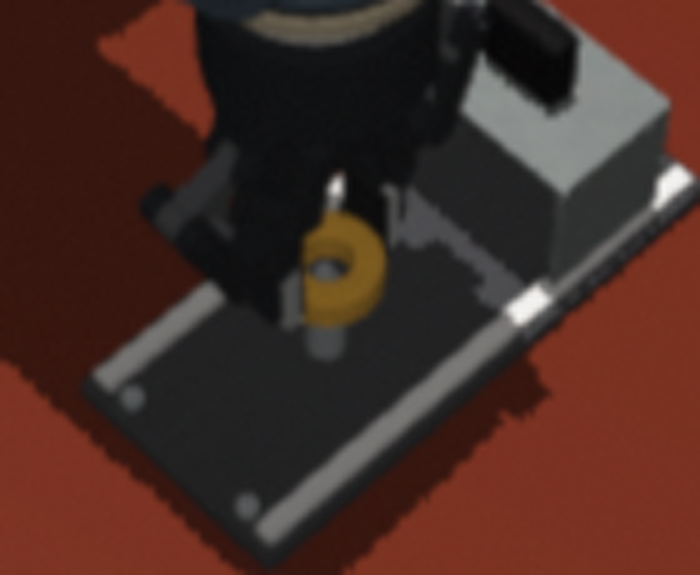

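Call:
{"op": "drive_tool", "data": {"targets": [[[0, 0.006, -0.001], 0], [[0, 0.012, -0.001], 0], [[0, 0.016, -0.001], 0], [[0, 0.02, -0.001], 0]]}}

```text
time: 9.37
position: [0.5385, -0.0593, 0.0577]
tool_rot: [[0.973, -0.0, 0.229], [-0.229, 0.0, 0.973], [-0.0, -1.0, -0.0]]
force: [0.1, 0.4, -1.4]
opening: 0.444
```

Call:
{"op": "drive_tool", "data": {"targets": [[[0, 0.005, 0], 0], [[0, 0.01, 0], 0], [[0, 0.015, 0], 0], [[0, 0.015, 0], 0]]}}

```text
time: 9.7
position: [0.5382, -0.0592, 0.0422]
tool_rot: [[0.973, -0.001, 0.229], [-0.229, 0.0, 0.973], [-0.001, -1.0, -0.0]]
force: [-0.3, 0.6, -2.0]
opening: 0.443
```

Call:
{"op": "drive_tool", "data": {"targets": [[[0, 0.003, 0], 0], [[0, 0.005, 0], 0], [[0, 0.0065, 0], 0], [[0, 0.008, 0], 0], [[0, 0.008, 0], 0]]}}

```text
time: 10.12
position: [0.5388, -0.0594, 0.0368]
tool_rot: [[0.974, 0.0, 0.229], [-0.229, -0.0, 0.974], [0.0, -1.0, -0.0]]
force: [-8.3, 0.8, 21.1]
opening: 0.446
```

```bash
python3 st.py wrist:w9,265,235,115,135,5 scene:s9,255,215,140,115,5
```

```text
p [ 0.5388 -0.0594  0.0368] F [-8.3  0.8 21.1] op 0.446 t 10.1167 rot [ 9.735e-01 -2.286e-01  1.000e-04] [ 1.e-04 -1.e-04 -1.e+00]
```

View pics/w9.png

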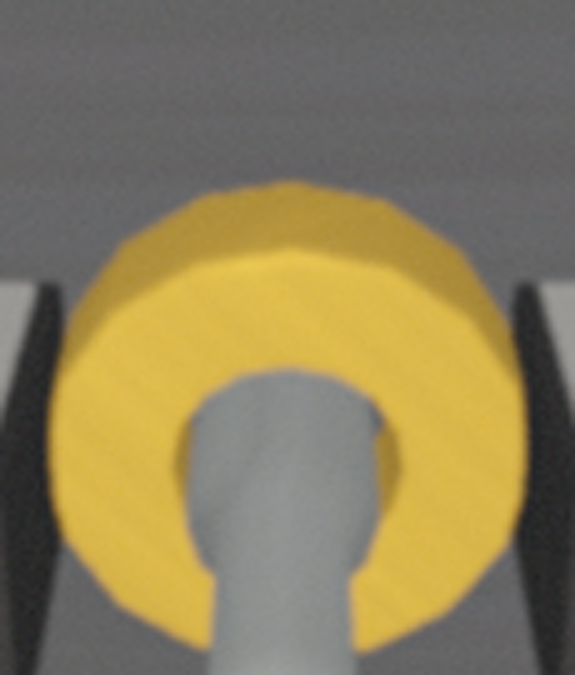

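View pics/s9.png

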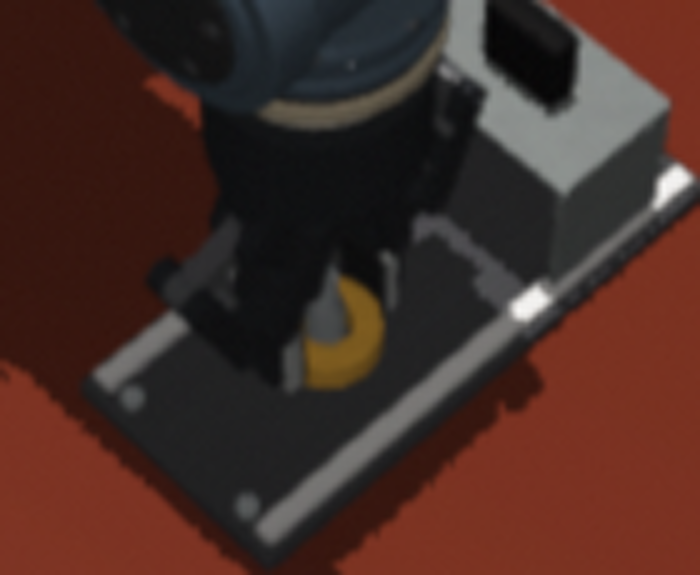

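Call:
{"op": "drive_tool", "data": {"targets": [[[0, -0.02, 0], 0], [[0, -0.05, 0], 0], [[0, -0.09, 0], 0], [[-0.005, -0.125, 0.01], 0], [[-0.025, -0.135, 0.04], 0]]}}

```text
time: 10.63
position: [0.5268, -0.0169, 0.1756]
tool_rot: [[0.973, 0.009, 0.232], [-0.232, -0.002, 0.973], [0.009, -1.0, 0.0]]
force: [1.2, -0.1, -1.2]
opening: 0.441
```

Call:
{"op": "drive_tool", "data": {"targets": [[[-0.02, 0, 0.035], 0], [[-0.04, 0, 0.07], 0], [[-0.06, 0, 0.105], 0], [[-0.08, 0, 0.14], 0], [[-0.1, 0, 0.175], 0]]}}

```text
time: 11.05
position: [0.4653, 0.1802, 0.1705]
tool_rot: [[0.973, 0.001, 0.229], [-0.229, 0.0, 0.973], [0.001, -1.0, 0.0]]
force: [1.7, 0.4, -2.2]
opening: 0.445
```

```bash
python3 -c "
from h import *
print(to(.424,.296,.12),to(.424,.296,.037))"
```

```text
[-0.0667  0.0505  0.1032] [-0.0668  0.1335  0.1032]
```

Call:
{"op": "drive_tool", "data": {"targets": [[[-0.02, 0.01, 0.035], 0], [[-0.045, 0.03, 0.07], 0], [[-0.065, 0.05, 0.098], 0], [[-0.065, 0.05, 0.098], 0], [[-0.065, 0.05, 0.098], 0]]}}

```text
time: 11.47
position: [0.4239, 0.29, 0.1192]
tool_rot: [[0.974, -0.002, 0.226], [-0.226, -0.001, 0.974], [-0.002, -1.0, -0.001]]
force: [1.2, -0.3, -1.2]
opening: 0.446
```

```bash
python3 -c "
from h import *
print(to(.424,.296,.037))";python3 st.py wrist:w10
```

```text
[-0.0011  0.0822  0.006 ]
p [0.4239 0.29   0.1192] F [ 1.2 -0.3 -1.2] op 0.446 t 11.4667 rot [ 0.9742 -0.2256 -0.0016] [-0.0019 -0.0011 -1.    ]
```

View pics/w10.png

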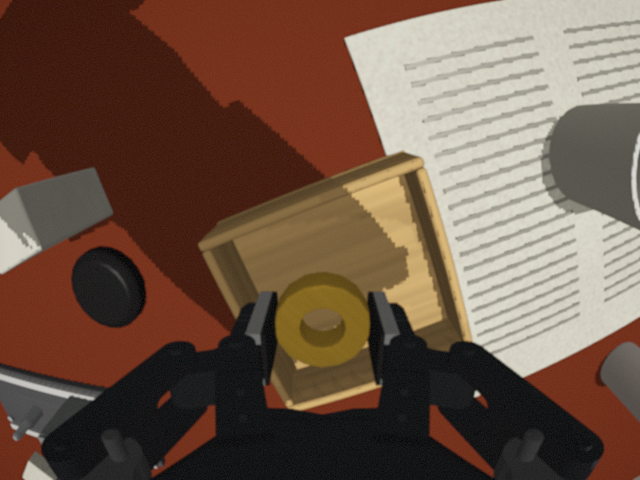

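```bash
python3 -c "
from h import *
o=observe();R=o['tool_rot'];p=o['position']
for l in ((0,.11,0),(0,.07,.04),(0,.07,-.04),(-.02,.07,0)): print(l,proj('wrist',p+R@np.array(l)).round())
for u in ((207,245),(420,160)): print(atz('wrist',u,.05).round(3))
for u in ((465,355),(290,405)): print(atz('wrist',u,.05).round(3))
"
```

```text
(0, 0.11, 0) [321. 248.]
(0, 0.07, 0.04) [394. 271.]
(0, 0.07, -0.04) [249. 271.]
(-0.02, 0.07, 0) [321. 236.]
[0.396 0.232 0.05 ]
[0.377 0.353 0.05 ]
[0.504 0.366 0.05 ]
[0.515 0.247 0.05 ]
```

Call:
{"op": "drive_tool", "data": {"targets": [[[0, 0.02, 0.008], 0], [[0, 0.05, 0.009], 0], [[0, 0.07, 0.009], 0], [[0, 0.08, 0.009], 0], [[0, 0.08, 0.009], 0]]}}

```text
time: 11.93
position: [0.4274, 0.2963, 0.0392]
tool_rot: [[0.973, -0.002, 0.23], [-0.23, -0.001, 0.973], [-0.002, -1.0, -0.002]]
force: [-1.0, 0.8, -2.0]
opening: 0.447
```

Call:
{"op": "drive_tool", "data": {"targets": [[[0, 0, 0], 0], [[0, 0, 0], 0], [[0, 0, 0], 0]], "grip": 60}}

```text
time: 12.18
position: [0.4283, 0.2978, 0.0418]
tool_rot: [[0.973, 0.002, 0.229], [-0.229, 0.001, 0.973], [0.002, -1.0, 0.002]]
force: [-1.0, 0.7, -0.2]
opening: 0.601
```

Call:
{"op": "drive_tool", "data": {"targets": [[[0, -0.035, 0], 0], [[0, -0.075, 0], 0], [[0, -0.11, -0.01], 0], [[0.01, -0.13, -0.04], 0], [[0.01, -0.13, -0.08], 0]]}}

```text
time: 12.6
position: [0.422, 0.2185, 0.1756]
tool_rot: [[0.974, 0.01, 0.227], [-0.227, 0.004, 0.974], [0.009, -1.0, 0.006]]
force: [1.4, 0.3, -0.3]
opening: 0.598
```

```bash
python3 st.py wrist:w11; python3 find.py
```

```text
p [0.422  0.2185 0.1756] F [ 1.4  0.3 -0.3] op 0.598 t 12.6 rot [ 0.9739 -0.2266  0.009 ] [ 0.0102  0.0041 -0.9999]
[433. 211.] 271 [280. 393.] xyh [ 0.6009 -0.2661  0.0324] rms 1.0
[436. 250.] 271 [235. 371.] xyh [ 0.5153 -0.2744  0.0218] rms 0.97
[479. 255.] 270 [192. 416.] xyh [ 0.5056 -0.3682  0.0254] rms 1.11
[442. 286.] 314 [192. 347.] xyh [ 0.4334 -0.283   0.0415] rms 1.12
```

View pics/w11.png

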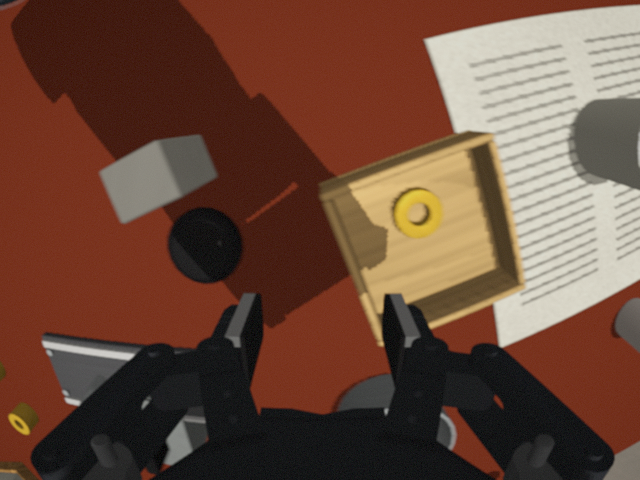

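```bash
python3 -c "
from h import *
print(to(.515,-.2735,.16))"
```

```text
[ 0.2067  0.0116 -0.454 ]
```

Call:
{"op": "drive_tool", "data": {"targets": [[[0.205, 0.01, -0.454], 0], [[0.205, 0.01, -0.454], 0], [[0.205, 0.01, -0.454], 0], [[0.205, 0.01, -0.454], 0], [[0.205, 0.01, -0.454], 0]]}}

```text
time: 13.17
position: [0.4595, 0.0117, 0.1666]
tool_rot: [[0.974, 0.001, 0.228], [-0.228, 0.0, 0.974], [0.001, -1.0, 0.0]]
force: [0.3, 0.3, 0.0]
opening: 0.602
```

Call:
{"op": "drive_tool", "data": {"targets": [[[0.12, 0.01, -0.264], 0], [[0.12, 0.01, -0.264], 0], [[0.12, 0.01, -0.264], 0], [[0.12, 0.01, -0.264], 0], [[0.12, 0.01, -0.264], 0]]}}

```text
time: 13.58
position: [0.5001, -0.193, 0.1593]
tool_rot: [[0.974, 0.001, 0.228], [-0.228, -0.0, 0.974], [0.001, -1.0, -0.0]]
force: [1.2, 0.6, 0.7]
opening: 0.597
```

```bash
python3 -c "
from h import *
print(to(.515,-.2735,.16),observe()['position'])"
```

```text
[ 0.0329 -0.0007 -0.075 ] [ 0.50013221 -0.19302132  0.15928298]
```

Call:
{"op": "drive_tool", "data": {"targets": [[[0.015, 0.01, -0.035], 0], [[0.028, 0.02, -0.062], 0], [[0.03, 0.03, -0.066], 0], [[0.03, 0.03, -0.066], 0], [[0.03, 0.03, -0.066], 0]]}}

```text
time: 14.0
position: [0.5135, -0.2615, 0.1286]
tool_rot: [[0.974, -0.001, 0.229], [-0.229, 0.001, 0.974], [-0.001, -1.0, 0.001]]
force: [-0.1, 0.7, 0.2]
opening: 0.599
```

```bash
cat > wm.py <<'E'
# measure sleeve in wrist image by fit: args h x0 y0
from sl import *
import sys
h,x0,y0=map(float,sys.argv[1:4]); name=sys.argv[4] if len(sys.argv)>4 else None
o=observe();c=cal('wrist');im=capture('wrist')
if name: cv2.imwrite(f'pics/{name}.png',im[:,:,::-1])
hsv=cv2.cvtColor(im,cv2.COLOR_RGB2HSV); m=cv2.inRange(hsv,(18,120,60),(35,255,255))
n,l,st,cc=cv2.connectedComponentsWithStats(m)
q=proj('wrist',[x0,y0,h/2],c)
i=min([k for k in range(1,n) if st[k,4]>300],key=lambda k:np.linalg.norm(cc[k]-q))
cs,_=cv2.findContours((l==i).astype(np.uint8),cv2.RETR_EXTERNAL,cv2.CHAIN_APPROX_NONE)
hull=max(cs,key=len)[:,0].astype(float)
def mod(x,y): return np.array([proj('wrist',[x+.02*np.cos(a),y+.02*np.sin(a),z],c) for a in A for z in(0,h)])
r=least_squares(lambda p:sup(mod(*p))-sup(hull)-.3,[x0,y0],x_scale=.01,diff_step=1e-3)
R=o['tool_rot'];print('centroid',cc[i].round(),'fit',r.x.round(4),'rms',np.sqrt((r.fun**2).mean()).round(2),'TCP',o['position'].round(4),'tool rel',(R.T@(np.array([*r.x,h/2])-o['position'])).round(4),'t',o['time'],'res',r.fun.round(1))
E
python3 wm.py .020 .5153 -.2744 w12
```

```text
centroid [304. 251.] fit [ 0.515  -0.2738] rms 0.69 TCP [ 0.5135 -0.2615  0.1286] tool rel [ 0.0044  0.1186 -0.0117] t 14.0 res [-0.3  0.   0.7  0.5  1.2  0.8  0.6  0.7  0.3 -0.2  0.5  0.4  0.9  1.
  0.9  0.6]
```

View pics/w12.png

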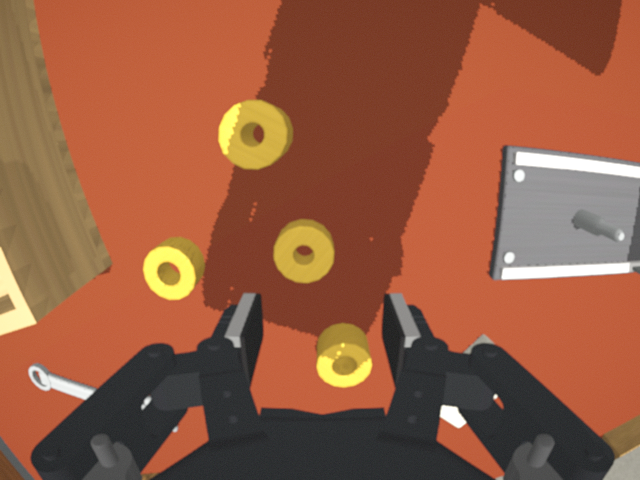

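Call:
{"op": "drive_tool", "data": {"targets": [[[0.002, 0.03, -0.01], 0], [[0.002, 0.06, -0.01], 0], [[0.002, 0.08, -0.01], 0], [[0.002, 0.08, -0.01], 0], [[0.002, 0.08, -0.01], 0]]}}

```text
time: 14.47
position: [0.5134, -0.2714, 0.0494]
tool_rot: [[0.974, -0.001, 0.227], [-0.227, 0.0, 0.974], [-0.001, -1.0, 0.0]]
force: [-0.8, 0.7, 0.3]
opening: 0.601
```

```bash
python3 wm.py .020 .5153 -.2744
```

```text
centroid [317. 301.] fit [ 0.5151 -0.2737] rms 1.2 TCP [ 0.5134 -0.2714  0.0494] tool rel [ 0.0022  0.0394 -0.0018] t 14.4667 res [1.  0.8 1.5 1.3 1.2 1.5 1.6 1.4 0.7 0.3 1.4 1.  1.3 1.3 1.5 0.6]
```

Call:
{"op": "drive_tool", "data": {"targets": [[[0.002, 0.01, -0.002], 0], [[0.002, 0.0195, -0.002], 0], [[0.002, 0.0195, -0.002], 0]]}}

```text
time: 14.77
position: [0.5142, -0.2746, 0.0283]
tool_rot: [[0.973, -0.001, 0.229], [-0.229, 0.001, 0.973], [-0.001, -1.0, 0.0]]
force: [-1.6, 0.5, -0.8]
opening: 0.601
```

Call:
{"op": "drive_tool", "data": {"targets": [[[0, 0, 0], 0], [[0, 0, 0], 0], [[0, 0, 0], 0], [[0, 0, 0], 0]], "grip": 0}}

```text
time: 15.1
position: [0.5145, -0.2749, 0.0295]
tool_rot: [[0.973, 0.0, 0.229], [-0.229, 0.0, 0.973], [0.0, -1.0, 0.0]]
force: [-1.5, 0.0, -1.5]
opening: 0.443
```

```bash
python3 wm.py .020 .5153 -.2744 w13; python3 -c "
from h import *
R=observe()['tool_rot'];print(R.T@np.array([.5388-.5145,-.0594+.273,0]))"
```

```text
centroid [322. 318.] fit [ 0.5152 -0.2744] rms 1.22 TCP [ 0.5145 -0.2749  0.0295] tool rel [0.0005 0.0195 0.0007] t 15.1 res [ 1.2 -0.1  1.4  1.3  1.7  1.8  1.8  0.7  0.7 -0.2  1.   1.3  1.5  1.3
  1.3  0.5]
[-2.52151495e-02 -2.04013257e-06  2.13493902e-01]
```

View pics/w13.png

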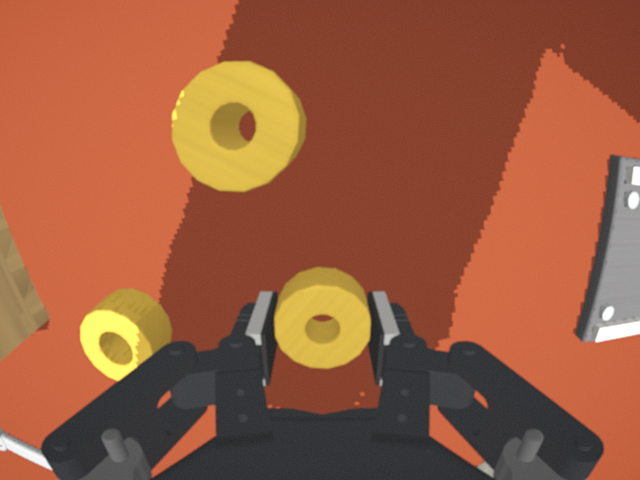

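Call:
{"op": "drive_tool", "data": {"targets": [[[0, -0.035, 0], 0], [[0, -0.07, 0.01], 0], [[-0.005, -0.075, 0.045], 0], [[-0.01, -0.075, 0.085], 0], [[-0.015, -0.075, 0.125], 0]]}}

```text
time: 15.57
position: [0.5287, -0.1489, 0.1053]
tool_rot: [[0.973, 0.002, 0.23], [-0.23, -0.001, 0.973], [0.002, -1.0, -0.0]]
force: [0.6, 0.9, -2.5]
opening: 0.444
```

Call:
{"op": "drive_tool", "data": {"targets": [[[-0.005, 0, 0.04], 0], [[-0.01, 0, 0.075], 0], [[-0.011, 0, 0.09], 0], [[-0.011, 0, 0.09], 0], [[-0.011, 0, 0.09], 0]]}}

```text
time: 15.98
position: [0.5385, -0.0592, 0.1045]
tool_rot: [[0.974, 0.0, 0.227], [-0.227, -0.0, 0.974], [0.0, -1.0, -0.0]]
force: [-0.3, -0.2, -1.3]
opening: 0.442
```

```bash
python3 st.py wrist:w14,265,235,115,135,5; python3 -c "
from h import *
print(to(.5388,-.0594,.1))"
```

```text
p [ 0.5385 -0.0592  0.1045] F [-0.3 -0.2 -1.3] op 0.442 t 15.9833 rot [ 9.739e-01 -2.271e-01  2.000e-04] [ 1.e-04 -2.e-04 -1.e+00]
[0.0002 0.0044 0.0007]
```

View pics/w14.png

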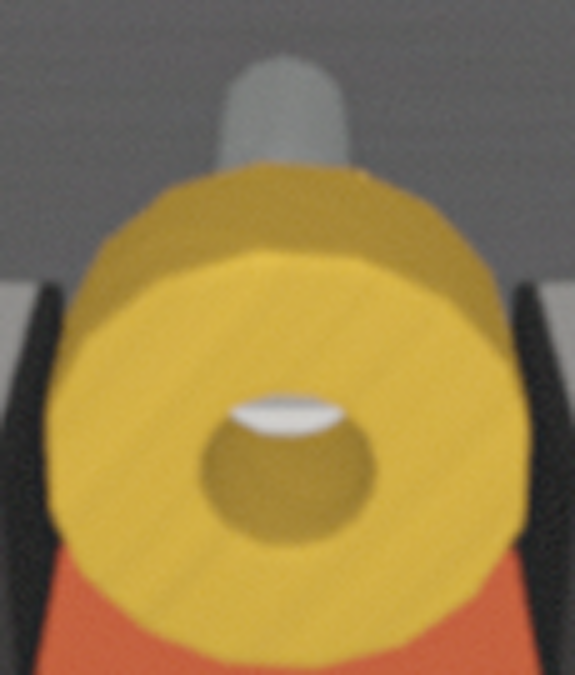

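Call:
{"op": "drive_tool", "data": {"targets": [[[0.001, 0.006, -0.0003], 0], [[0.001, 0.011, -0.0003], 0], [[0.001, 0.015, -0.0003], 0], [[0.001, 0.018, -0.0003], 0], [[0.001, 0.019, -0.0003], 0]]}}

```text
time: 16.45
position: [0.539, -0.0606, 0.0846]
tool_rot: [[0.973, -0.001, 0.229], [-0.229, 0.0, 0.973], [-0.001, -1.0, -0.0]]
force: [1.0, -0.4, -1.9]
opening: 0.443
```

```bash
python3 st.py wrist:w15,265,235,115,135,5 scene:s15,255,215,140,115,5
```

```text
p [ 0.539  -0.0606  0.0846] F [ 1.  -0.4 -1.9] op 0.443 t 16.45 rot [ 0.9733 -0.2294 -0.0011] [-1.1e-03  2.0e-04 -1.0e+00]
```

View pics/w15.png

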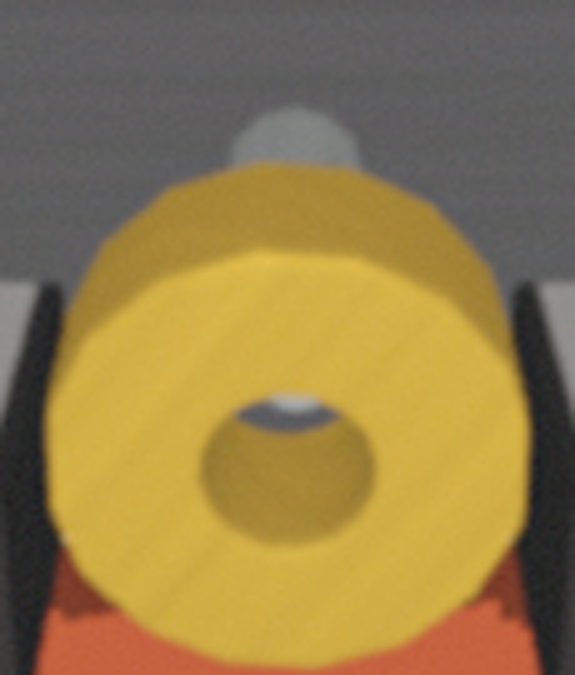

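View pics/s15.png

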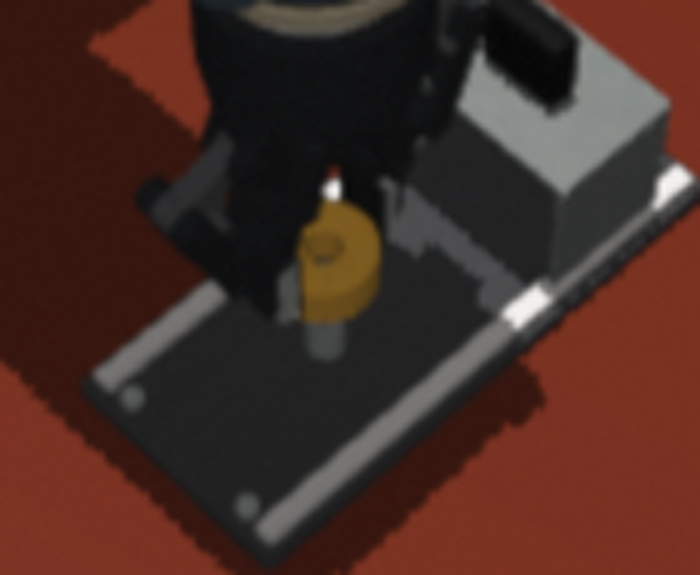

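Call:
{"op": "drive_tool", "data": {"targets": [[[0, 0.005, 0.0005], 0], [[0, 0.01, 0.0005], 0], [[0, 0.014, 0.0005], 0], [[0, 0.016, 0.0005], 0], [[0, 0.017, 0.0005], 0]]}}

```text
time: 16.97
position: [0.5392, -0.0596, 0.0679]
tool_rot: [[0.973, -0.001, 0.229], [-0.229, 0.0, 0.973], [-0.001, -1.0, -0.0]]
force: [-0.1, 0.1, -2.4]
opening: 0.446
```

Call:
{"op": "drive_tool", "data": {"targets": [[[0, 0.002, 0], 0], [[0, 0.0035, 0], 0], [[0, 0.005, 0], 0], [[0, 0.006, 0], 0], [[0, 0.006, 0], 0]]}}

```text
time: 17.38
position: [0.5396, -0.0598, 0.0635]
tool_rot: [[0.974, 0.0, 0.229], [-0.229, -0.0, 0.974], [0.0, -1.0, -0.0]]
force: [-5.3, 0.5, 14.0]
opening: 0.444
```

```bash
python3 st.py wrist:w16,265,235,115,135,5 scene:s16,255,215,140,115,5
```

```text
p [ 0.5396 -0.0598  0.0635] F [-5.3  0.5 14. ] op 0.444 t 17.3833 rot [ 9.735e-01 -2.286e-01  3.000e-04] [ 2.e-04 -2.e-04 -1.e+00]
```

View pics/w16.png

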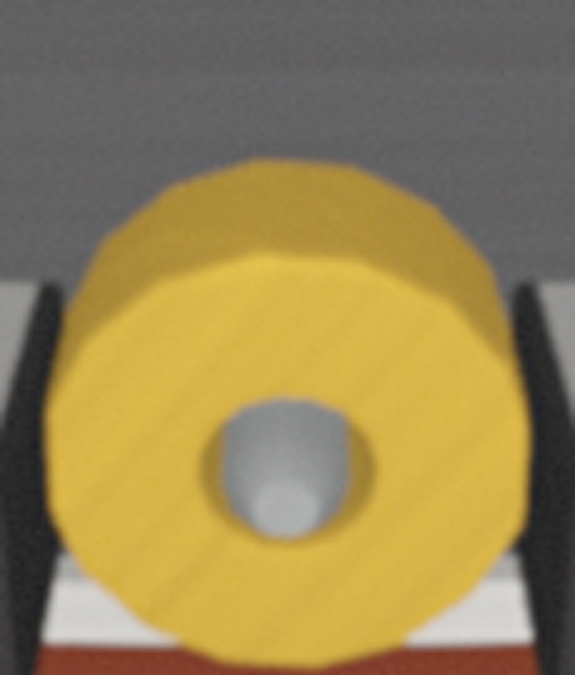

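View pics/s16.png

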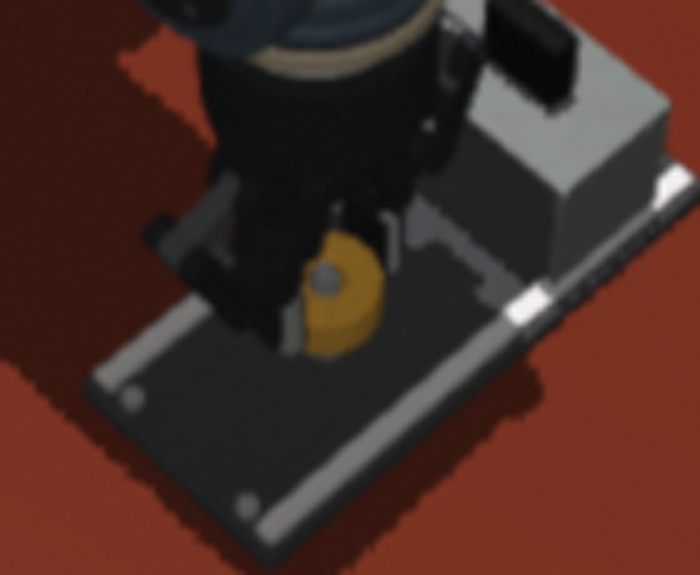

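Call:
{"op": "drive_tool", "data": {"targets": [[[0, -0.02, 0], 0], [[0, -0.06, 0], 0], [[0, -0.095, 0.005], 0], [[0, -0.11, 0.04], 0], [[0, -0.11, 0.08], 0]]}}

```text
time: 17.9
position: [0.5597, 0.0176, 0.1768]
tool_rot: [[0.973, 0.007, 0.232], [-0.232, -0.001, 0.973], [0.007, -1.0, 0.001]]
force: [1.7, -1.0, -3.1]
opening: 0.442
```

Call:
{"op": "drive_tool", "data": {"targets": [[[0.002, 0, 0.04], 0], [[0.004, 0, 0.08], 0], [[0.006, 0, 0.12], 0], [[0.008, 0, 0.16], 0], [[0.01, 0, 0.2], 0]]}}

```text
time: 18.32
position: [0.6134, 0.2126, 0.1724]
tool_rot: [[0.974, 0.0, 0.229], [-0.229, -0.0, 0.974], [0.0, -1.0, -0.0]]
force: [0.2, -0.3, -1.5]
opening: 0.445
```

Call:
{"op": "drive_tool", "data": {"targets": [[[0, 0, 0.025], 0], [[0, 0.01, 0.032], 0], [[0, 0.02, 0.032], 0], [[0, 0.02, 0.032], 0]]}}

```text
time: 18.65
position: [0.6191, 0.2407, 0.1493]
tool_rot: [[0.974, -0.004, 0.229], [-0.229, -0.002, 0.974], [-0.004, -1.0, -0.003]]
force: [0.3, -0.4, -2.3]
opening: 0.442
```

```bash
python3 st.py wrist:w17; python3 -c "
from h import *
print(to(.6216,.242,.04));o=observe();R=o['tool_rot'];p=o['position']
for l in ((0,p[2]-.05,0),(0,p[2]-.055,.036),(0,p[2]-.055,-.036),(-.02,p[2]-.055,0),(0.02,p[2]-.055,0)): print(l,proj('wrist',p+R@np.array(l)).round())"
```

```text
p [0.6191 0.2407 0.1493] F [ 0.3 -0.4 -2.3] op 0.442 t 18.65 rot [ 0.9735 -0.2286 -0.0039] [-0.0044 -0.0017 -1.    ]
[0.002  0.1105 0.0025]
(0, np.float64(0.10046746804295785), 0) [321. 253.]
(0, np.float64(0.09546746804295786), 0.036) [380. 256.]
(0, np.float64(0.09546746804295786), -0.036) [262. 256.]
(-0.02, np.float64(0.09546746804295786), 0) [321. 224.]
(0.02, np.float64(0.09546746804295786), 0) [321. 286.]
```

View pics/w17.png

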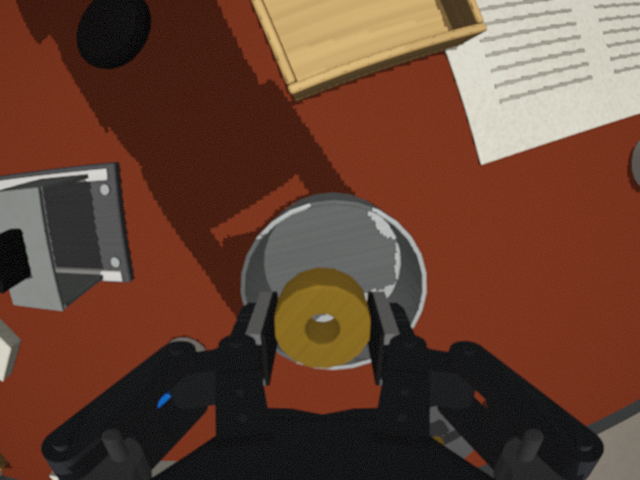

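Call:
{"op": "drive_tool", "data": {"targets": [[[0, 0.03, 0.008], 0], [[0, 0.065, 0.008], 0], [[0, 0.095, 0.008], 0], [[0, 0.107, 0.008], 0], [[0, 0.107, 0.008], 0]]}}

```text
time: 19.12
position: [0.621, 0.2477, 0.0428]
tool_rot: [[0.973, -0.005, 0.23], [-0.23, -0.002, 0.973], [-0.004, -1.0, -0.003]]
force: [0.7, -0.2, -1.6]
opening: 0.446
```

Call:
{"op": "drive_tool", "data": {"targets": [[[0, 0, 0], 0], [[0, 0, 0], 0], [[0, 0, 0], 0]], "grip": 58}}

```text
time: 19.37
position: [0.6237, 0.2497, 0.048]
tool_rot: [[0.973, 0.004, 0.229], [-0.229, 0.001, 0.973], [0.003, -1.0, 0.002]]
force: [0.6, -0.5, 1.0]
opening: 0.579
```

Call:
{"op": "drive_tool", "data": {"targets": [[[0, -0.035, 0], 0], [[0, -0.075, 0], 0], [[0, -0.11, -0.01], 0], [[0, -0.13, -0.045], 0], [[0, -0.135, -0.085], 0]]}}

```text
time: 19.78
position: [0.6047, 0.1676, 0.1865]
tool_rot: [[0.974, 0.009, 0.226], [-0.226, 0.002, 0.974], [0.009, -1.0, 0.004]]
force: [0.4, -0.8, -0.1]
opening: 0.579
```

```bash
python3 st.py wrist:w18; python3 find.py
```

```text
p [0.6047 0.1676 0.1865] F [ 0.4 -0.8 -0.1] op 0.579 t 19.7833 rot [ 0.974  -0.2262  0.0087] [ 0.0094  0.002  -1.    ]
[433. 211.] 270 [280. 393.] xyh [ 0.6008 -0.266   0.0321] rms 1.06
[479. 255.] 268 [192. 416.] xyh [ 0.5056 -0.3682  0.0254] rms 1.14
[442. 286.] 312 [192. 347.] xyh [ 0.4332 -0.2828  0.0409] rms 1.09
```

View pics/w18.png

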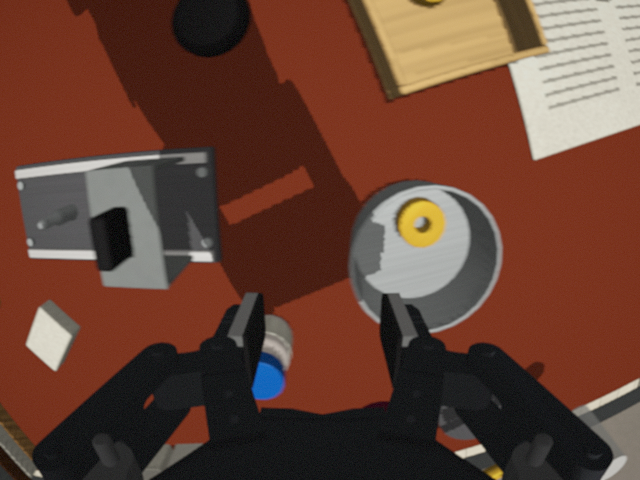

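```bash
python3 -c "
from h import *
print(to(.5056,-.3682,.14))"
```

```text
[ 0.0281  0.0425 -0.5414]
```

Call:
{"op": "drive_tool", "data": {"targets": [[[0.024, 0, -0.52], 0], [[0.024, 0, -0.52], 0], [[0.024, 0, -0.52], 0], [[0.024, 0, -0.52], 0], [[0.024, 0, -0.52], 0]]}}

```text
time: 20.35
position: [0.5647, -0.039, 0.1811]
tool_rot: [[0.974, 0.001, 0.228], [-0.228, -0.0, 0.974], [0.001, -1.0, 0.0]]
force: [0.5, 1.1, 0.8]
opening: 0.579
```

Call:
{"op": "drive_tool", "data": {"targets": [[[0.015, 0.03, -0.32], 0], [[0.015, 0.03, -0.32], 0], [[0.015, 0.03, -0.32], 0], [[0.015, 0.03, -0.32], 0], [[0.015, 0.03, -0.32], 0]]}}

```text
time: 20.77
position: [0.527, -0.2434, 0.1616]
tool_rot: [[0.974, 0.001, 0.228], [-0.228, -0.001, 0.974], [0.001, -1.0, -0.0]]
force: [1.2, 0.2, 0.4]
opening: 0.58
```

```bash
python3 -c "
from h import *
print(to(.5056,-.3682,.14))"
```

```text
[ 0.0076  0.0216 -0.1264]
```

Call:
{"op": "drive_tool", "data": {"targets": [[[0.006, 0.01, -0.04], 0], [[0.006, 0.02, -0.08], 0], [[0.006, 0.03, -0.11], 0], [[0.006, 0.03, -0.117], 0], [[0.006, 0.03, -0.117], 0]]}}

```text
time: 21.18
position: [0.5058, -0.3585, 0.1308]
tool_rot: [[0.973, 0.0, 0.231], [-0.231, -0.0, 0.973], [0.0, -1.0, 0.0]]
force: [0.7, -0.3, 0.1]
opening: 0.583
```

```bash
python3 wm.py .025 .5056 -.3682 w19
```

```text
centroid [308. 248.] fit [ 0.5058 -0.3674] rms 0.84 TCP [ 0.5058 -0.3585  0.1308] tool rel [ 0.002   0.1183 -0.0087] t 21.1833 res [0.6 0.5 0.6 0.9 1.6 0.9 0.8 0.5 0.4 0.4 1.  1.  1.1 0.9 0.6 0.6]
```

Call:
{"op": "drive_tool", "data": {"targets": [[[0.0015, 0.03, -0.008], 0], [[0.0015, 0.06, -0.008], 0], [[0.0015, 0.075, -0.008], 0], [[0.0015, 0.08, -0.008], 0], [[0.0015, 0.08, -0.008], 0]]}}

```text
time: 21.65
position: [0.5061, -0.3637, 0.0506]
tool_rot: [[0.974, -0.001, 0.227], [-0.227, 0.001, 0.974], [-0.001, -1.0, 0.001]]
force: [-0.1, 0.8, 0.7]
opening: 0.578
```

```bash
python3 wm.py .025 .5056 -.3682 w19
```

```text
centroid [313. 300.] fit [ 0.5057 -0.3674] rms 1.19 TCP [ 0.5061 -0.3637  0.0506] tool rel [ 0.0006  0.0381 -0.0037] t 21.65 res [0.7 1.3 1.3 1.4 1.7 1.2 1.1 1.  1.2 0.4 1.4 1.3 1.5 1.2 0.9 0.8]
```

Call:
{"op": "drive_tool", "data": {"targets": [[[0, 0.008, -0.003], 0], [[0, 0.017, -0.003], 0], [[0, 0.018, -0.003], 0]]}}

```text
time: 21.95
position: [0.5045, -0.368, 0.0321]
tool_rot: [[0.973, -0.001, 0.229], [-0.229, 0.0, 0.973], [-0.001, -1.0, 0.0]]
force: [0.3, -0.7, -1.0]
opening: 0.58
```

Call:
{"op": "drive_tool", "data": {"targets": [[[0, 0, 0], 0], [[0, 0, 0], 0], [[0, 0, 0], 0], [[0, 0, 0], 0]], "grip": 0}}

```text
time: 22.28
position: [0.5047, -0.3683, 0.0331]
tool_rot: [[0.973, 0.0, 0.229], [-0.229, -0.0, 0.973], [0.0, -1.0, -0.0]]
force: [-0.8, 0.1, -1.6]
opening: 0.455
```

```bash
python3 wm.py .025 .5056 -.3682 w20;python3 -c "
from h import *
print(to(.5391,-.0596,.105))"
```

```text
centroid [322. 320.] fit [ 0.5061 -0.368 ] rms 1.29 TCP [ 0.5047 -0.3683  0.0331] tool rel [0.0013 0.0206 0.0006] t 22.2833 res [0.3 0.7 1.7 1.6 2.1 1.3 1.7 0.3 0.3 0.5 1.7 1.3 1.9 1.1 1.1 0.5]
[-0.0372 -0.072   0.3084]
```

Call:
{"op": "drive_tool", "data": {"targets": [[[0, -0.035, 0], 0], [[0, -0.07, 0.005], 0], [[-0.005, -0.078, 0.04], 0], [[-0.01, -0.078, 0.08], 0], [[-0.015, -0.078, 0.12], 0]]}}

```text
time: 22.75
position: [0.5177, -0.2472, 0.112]
tool_rot: [[0.973, 0.002, 0.23], [-0.23, -0.001, 0.973], [0.002, -1.0, -0.001]]
force: [1.5, 0.0, -1.5]
opening: 0.453
```

Call:
{"op": "drive_tool", "data": {"targets": [[[-0.005, 0, 0.04], 0], [[-0.01, 0, 0.08], 0], [[-0.015, 0, 0.12], 0], [[-0.02, 0, 0.16], 0], [[-0.023, 0, 0.188], 0]]}}

```text
time: 23.17
position: [0.538, -0.0568, 0.1112]
tool_rot: [[0.974, 0.0, 0.228], [-0.228, 0.0, 0.974], [-0.0, -1.0, 0.0]]
force: [0.2, 0.5, -1.8]
opening: 0.451
```

Call:
{"op": "drive_tool", "data": {"targets": [[[0, 0, 0], 0], [[0, 0, 0], 0], [[0, 0, 0], 0]]}}

```text
time: 23.42
position: [0.5383, -0.0602, 0.1111]
tool_rot: [[0.974, 0.0, 0.229], [-0.229, -0.0, 0.974], [0.0, -1.0, -0.0]]
force: [1.2, -0.7, -1.9]
opening: 0.451
```

```bash
python3 st.py wrist:w21,265,235,115,135,5; python3 -c "
from h import *
print(to(.5384,-.0596,.1))"
```

```text
p [ 0.5383 -0.0602  0.1111] F [ 1.2 -0.7 -1.9] op 0.451 t 23.4167 rot [ 9.735e-01 -2.285e-01  2.000e-04] [ 2.e-04 -2.e-04 -1.e+00]
[-0.0001  0.011   0.001 ]
```

View pics/w21.png

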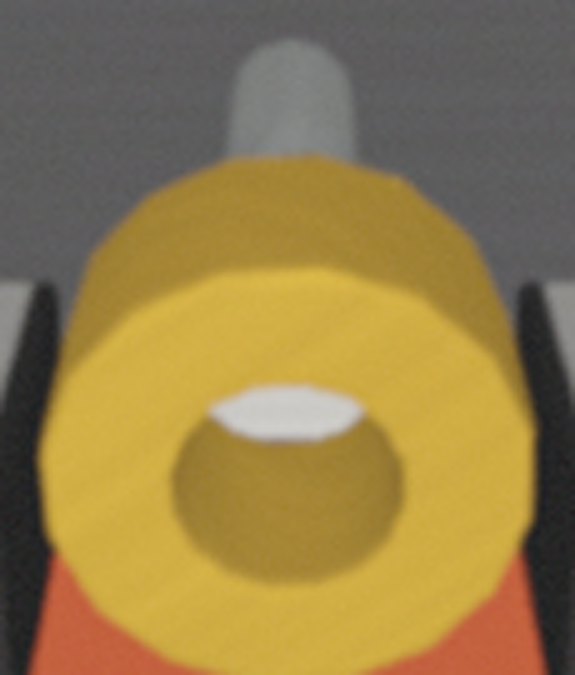

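Call:
{"op": "drive_tool", "data": {"targets": [[[0, 0.015, 0.0008], 0], [[0, 0.024, 0.0008], 0], [[0, 0.031, 0.0008], 0], [[0, 0.034, 0.0008], 0], [[0, 0.034, 0.0008], 0]]}}

```text
time: 23.88
position: [0.538, -0.0594, 0.0762]
tool_rot: [[0.973, -0.001, 0.229], [-0.229, 0.0, 0.973], [-0.001, -1.0, -0.0]]
force: [-0.5, 0.3, -1.8]
opening: 0.453
```

```bash
python3 st.py wrist:w22,265,235,115,135,5
```

```text
p [ 0.538  -0.0594  0.0762] F [-0.5  0.3 -1.8] op 0.453 t 23.8833 rot [ 0.9733 -0.2294 -0.0014] [-1.4e-03  3.0e-04 -1.0e+00]
```

View pics/w22.png

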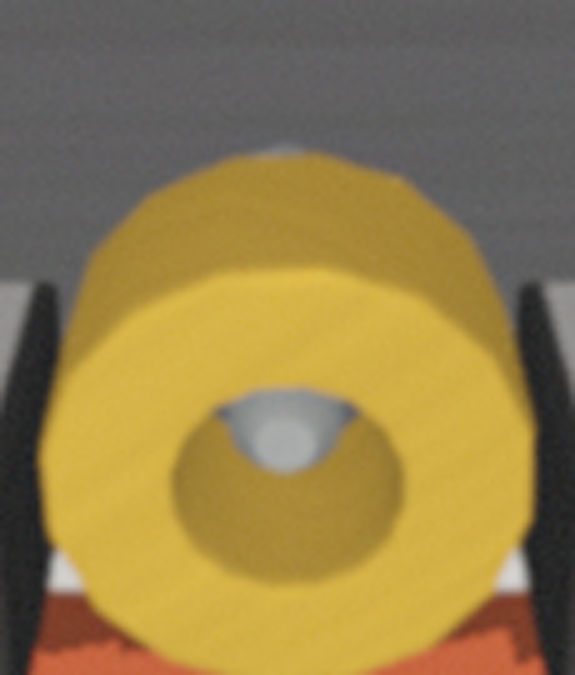

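Call:
{"op": "drive_tool", "data": {"targets": [[[0, 0.008, 0], 0], [[0, 0.016, 0], 0], [[0, 0.022, 0], 0], [[0, 0.027, 0], 0], [[0, 0.03, 0], 0]]}}

```text
time: 24.35
position: [0.5381, -0.0589, 0.0461]
tool_rot: [[0.973, -0.001, 0.229], [-0.229, 0.0, 0.973], [-0.001, -1.0, -0.0]]
force: [0.7, -1.3, -2.4]
opening: 0.454
```

Call:
{"op": "drive_tool", "data": {"targets": [[[0, 0.002, 0], 0], [[0, 0.004, 0], 0], [[0, 0.0055, 0], 0], [[0, 0.006, 0], 0], [[0, 0.006, 0], 0]]}}

```text
time: 24.77
position: [0.5386, -0.059, 0.0427]
tool_rot: [[0.973, 0.0, 0.229], [-0.229, -0.0, 0.973], [0.0, -1.0, -0.0]]
force: [-9.7, 1.9, 22.1]
opening: 0.447
```

```bash
python3 st.py scene:s23,255,215,140,115,5
```

```text
p [ 0.5386 -0.059   0.0427] F [-9.7  1.9 22.1] op 0.447 t 24.7667 rot [ 9.735e-01 -2.287e-01  3.000e-04] [ 3.e-04 -1.e-04 -1.e+00]
```

View pics/s23.png

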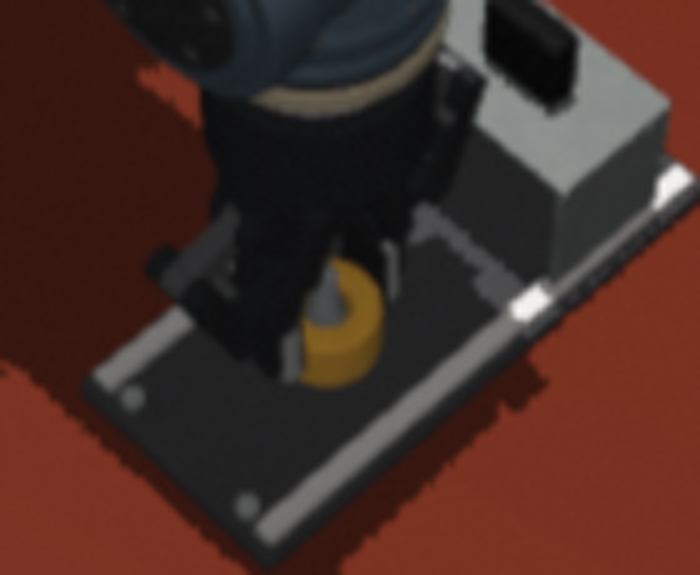

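Call:
{"op": "drive_tool", "data": {"targets": [[[0, -0.02, 0], 0], [[0, -0.055, 0], 0], [[0, -0.095, 0], 0], [[-0.005, -0.13, 0.01], 0], [[-0.02, -0.135, 0.045], 0]]}}

```text
time: 25.23
position: [0.5325, -0.0132, 0.1821]
tool_rot: [[0.973, 0.01, 0.232], [-0.232, -0.002, 0.973], [0.011, -1.0, 0.0]]
force: [1.9, 0.2, -0.3]
opening: 0.452
```

Call:
{"op": "drive_tool", "data": {"targets": [[[-0.018, 0, 0.036], 0], [[-0.036, 0, 0.072], 0], [[-0.054, 0, 0.108], 0], [[-0.072, 0, 0.144], 0], [[-0.09, 0, 0.18], 0]]}}

```text
time: 25.65
position: [0.4821, 0.187, 0.1763]
tool_rot: [[0.973, 0.001, 0.229], [-0.229, 0.0, 0.973], [0.001, -1.0, 0.0]]
force: [1.2, -0.2, -1.7]
opening: 0.455
```

Call:
{"op": "drive_tool", "data": {"targets": [[[-0.015, 0, 0.036], 0], [[-0.03, 0.01, 0.07], 0], [[-0.033, 0.03, 0.097], 0], [[-0.033, 0.05, 0.097], 0], [[-0.033, 0.05, 0.097], 0]]}}

```text
time: 26.07
position: [0.471, 0.2877, 0.1228]
tool_rot: [[0.974, -0.004, 0.226], [-0.226, -0.002, 0.974], [-0.004, -1.0, -0.003]]
force: [-1.2, -1.3, -2.3]
opening: 0.449
```

```bash
python3 st.py wrist:w24; python3 -c "
from h import *
print(to(.4728,.287,.042));o=observe();R=o['tool_rot'];p=o['position']
for l in ((0,p[2]-.01,0),(0,p[2]-.05,.036),(0,p[2]-.05,-.036)): print(l,proj('wrist',p+R@np.array(l)).round())"
```

```text
p [0.471  0.2877 0.1228] F [-1.2 -1.3 -2.3] op 0.449 t 26.0667 rot [ 0.974  -0.2265 -0.0038] [-0.0044 -0.0023 -1.    ]
[0.0013 0.0826 0.0004]
(0, np.float64(0.11461617031284979), 0) [321. 246.]
(0, np.float64(0.07461617031284978), 0.036) [385. 268.]
(0, np.float64(0.07461617031284978), -0.036) [257. 268.]
```

View pics/w24.png

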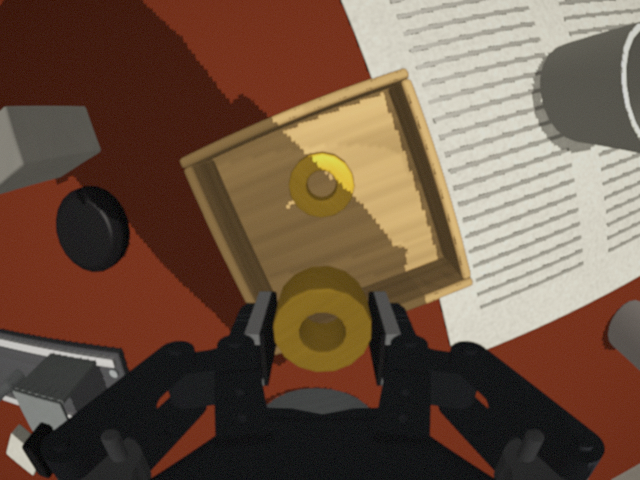

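Call:
{"op": "drive_tool", "data": {"targets": [[[0, 0.01, 0.018], 0], [[0, 0.03, 0.02], 0], [[0, 0.06, 0.02], 0], [[0, 0.077, 0.02], 0], [[0, 0.077, 0.02], 0]]}}

```text
time: 26.53
position: [0.4766, 0.3052, 0.0472]
tool_rot: [[0.973, -0.004, 0.23], [-0.23, -0.002, 0.973], [-0.003, -1.0, -0.003]]
force: [-1.6, 0.0, -2.0]
opening: 0.452
```

Call:
{"op": "drive_tool", "data": {"targets": [[[0, 0, 0], 0], [[0, 0, 0], 0], [[0, 0, 0], 0]], "grip": 58}}

```text
time: 26.78
position: [0.4786, 0.3069, 0.0511]
tool_rot: [[0.973, 0.003, 0.229], [-0.229, 0.002, 0.973], [0.002, -1.0, 0.002]]
force: [-0.5, -0.3, 0.9]
opening: 0.581
```

Call:
{"op": "drive_tool", "data": {"targets": [[[0, -0.035, 0], 0], [[0, -0.075, 0], 0], [[0, -0.115, -0.01], 0], [[0.01, -0.13, -0.04], 0], [[0.02, -0.135, -0.08], 0]]}}

```text
time: 27.2
position: [0.4804, 0.2253, 0.1891]
tool_rot: [[0.974, 0.008, 0.226], [-0.226, 0.003, 0.974], [0.007, -1.0, 0.005]]
force: [1.0, -1.0, -0.0]
opening: 0.58
```

```bash
python3 st.py wrist:w25; python3 find.py;python3 -c "
from h import *
print(to(.6008,-.266,.14))"
```

```text
p [0.4804 0.2253 0.1891] F [ 1. -1. -0.] op 0.58 t 27.2 rot [ 0.9741 -0.2261  0.0075] [ 0.0084  0.0033 -1.    ]
[433. 211.] 270 [280. 393.] xyh [ 0.6009 -0.266   0.0323] rms 1.09
[442. 286.] 312 [192. 347.] xyh [ 0.4333 -0.2829  0.0412] rms 1.14
[ 0.2313  0.046  -0.4471]
```

View pics/w25.png

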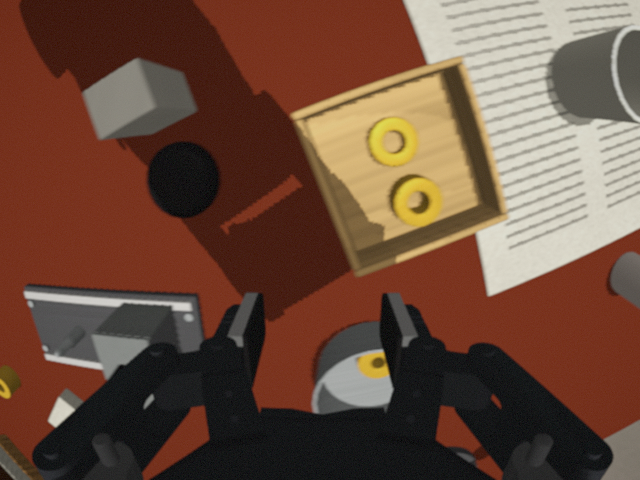

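Tray holds a and c, upright (pixels 393,140 and 416,200). Now d.

Call:
{"op": "drive_tool", "data": {"targets": [[[0.225, 0, -0.435], 0], [[0.225, 0, -0.435], 0], [[0.225, 0, -0.435], 0], [[0.225, 0, -0.435], 0], [[0.225, 0, -0.435], 0]]}}

```text
time: 27.77
position: [0.53, 0.0211, 0.1847]
tool_rot: [[0.974, 0.001, 0.228], [-0.228, 0.0, 0.974], [0.001, -1.0, 0.0]]
force: [1.0, 0.8, 1.2]
opening: 0.582
```

Call:
{"op": "drive_tool", "data": {"targets": [[[0.129, 0.02, -0.248], 0], [[0.129, 0.02, -0.248], 0], [[0.129, 0.02, -0.248], 0], [[0.129, 0.02, -0.248], 0], [[0.129, 0.02, -0.248], 0]]}}

```text
time: 28.18
position: [0.5814, -0.1806, 0.1696]
tool_rot: [[0.974, 0.001, 0.228], [-0.228, -0.0, 0.974], [0.001, -1.0, 0.0]]
force: [0.4, 0.9, 0.3]
opening: 0.579
```

```bash
python3 -c "
from h import *
print(to(.6008,-.266,.135))"
```

```text
[ 0.0383  0.0346 -0.0787]
```

Call:
{"op": "drive_tool", "data": {"targets": [[[0.02, 0.01, -0.035], 0], [[0.036, 0.02, -0.065], 0], [[0.036, 0.033, -0.07], 0], [[0.036, 0.033, -0.07], 0], [[0.036, 0.033, -0.07], 0]]}}

```text
time: 28.6
position: [0.5996, -0.2546, 0.1358]
tool_rot: [[0.974, -0.001, 0.229], [-0.229, 0.001, 0.974], [-0.001, -1.0, 0.001]]
force: [0.1, 0.8, -0.4]
opening: 0.585
```

```bash
python3 wm.py .030 .6008 -.266 w26
```

```text
centroid [306. 249.] fit [ 0.6002 -0.2651] rms 0.64 TCP [ 0.5996 -0.2546  0.1358] tool rel [ 0.0031  0.1207 -0.0102] t 28.6 res [ 0.3  0.1  0.9  0.4  1.2  0.6  0.6  0.2  0.6 -0.1  0.8  0.6  1.1  0.7
  0.6  0.2]
```

View pics/w26.png

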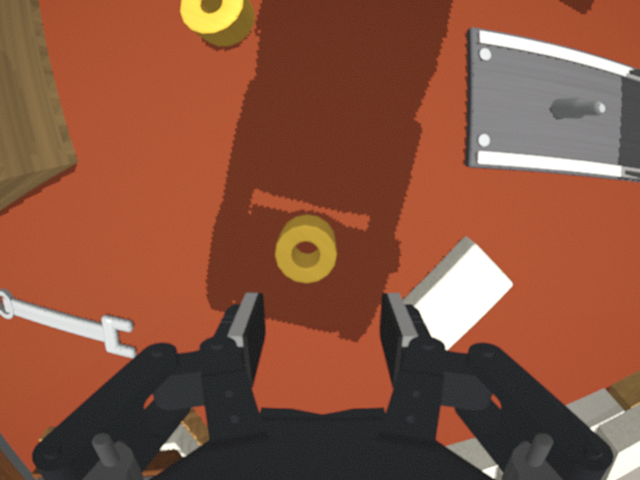

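```bash
python3 -c "
from h import *
o=observe();R=o['tool_rot'];g=np.array([.6005,-.2655,0])
for u in ((415,300),(440,350),(468,240)):
  a=atz('wrist',u,.022);print((R.T@(a-g)).round(4))"
```

```text
[ 0.0376 -0.022   0.0776]
[ 0.0822 -0.022   0.1029]
[-0.0071 -0.022   0.1122]
```

Call:
{"op": "drive_tool", "data": {"targets": [[[0.002, 0.03, -0.009], 0], [[0.002, 0.06, -0.009], 0], [[0.002, 0.075, -0.009], 0], [[0.002, 0.08, -0.009], 0], [[0.002, 0.08, -0.009], 0]]}}

```text
time: 29.07
position: [0.5996, -0.2637, 0.056]
tool_rot: [[0.974, -0.001, 0.228], [-0.228, 0.001, 0.974], [-0.001, -1.0, 0.0]]
force: [-0.3, 0.3, 0.3]
opening: 0.587
```

```bash
python3 wm.py .030 .6008 -.266 w27
```

```text
centroid [318. 299.] fit [ 0.6001 -0.265 ] rms 0.93 TCP [ 0.5996 -0.2637  0.056 ] tool rel [ 0.0008  0.041  -0.0012] t 29.0667 res [0.4 0.9 1.1 1.  0.8 1.1 1.5 0.8 0.4 0.2 0.7 1.  1.4 1.2 0.7 0.4]
```

Call:
{"op": "drive_tool", "data": {"targets": [[[0.001, 0.01, -0.001], 0], [[0.001, 0.02, -0.001], 0], [[0.001, 0.02, -0.001], 0]]}}

```text
time: 29.37
position: [0.5997, -0.2657, 0.0347]
tool_rot: [[0.973, -0.001, 0.229], [-0.229, 0.001, 0.973], [-0.002, -1.0, 0.0]]
force: [-0.2, -0.7, -0.2]
opening: 0.581
```

Call:
{"op": "drive_tool", "data": {"targets": [[[0, 0, 0], 0], [[0, 0, 0], 0], [[0, 0, 0], 0], [[0, 0, 0], 0]], "grip": 0}}

```text
time: 29.7
position: [0.6003, -0.266, 0.0362]
tool_rot: [[0.973, 0.0, 0.229], [-0.229, -0.0, 0.973], [0.0, -1.0, -0.0]]
force: [1.2, 0.3, -2.8]
opening: 0.449
```

```bash
python3 wm.py .030 .6008 -.266 w27;python3 -c "
from h import *
print(to(.5385,-.0594,.11))"
```

```text
centroid [322. 318.] fit [ 0.6005 -0.2654] rms 1.16 TCP [ 0.6003 -0.266   0.0362] tool rel [0.0001 0.0212 0.0006] t 29.7 res [1.2 0.2 1.7 1.1 1.7 1.2 1.6 0.7 0.9 0.3 0.7 1.2 1.9 1.3 0.9 0.2]
[-0.1074 -0.0738  0.187 ]
```

Call:
{"op": "drive_tool", "data": {"targets": [[[0, -0.035, 0], 0], [[0, -0.07, 0.005], 0], [[-0.02, -0.08, 0.035], 0], [[-0.04, -0.08, 0.07], 0], [[-0.06, -0.08, 0.105], 0]]}}

```text
time: 30.17
position: [0.5655, -0.1494, 0.1172]
tool_rot: [[0.973, 0.002, 0.23], [-0.23, -0.001, 0.973], [0.002, -1.0, -0.0]]
force: [0.6, 0.1, -2.2]
opening: 0.451
```

Call:
{"op": "drive_tool", "data": {"targets": [[[-0.02, 0, 0.035], 0], [[-0.035, 0, 0.065], 0], [[-0.0467, 0, 0.0818], 0], [[-0.0467, 0, 0.0818], 0], [[-0.0467, 0, 0.0818], 0]]}}

```text
time: 30.58
position: [0.5391, -0.059, 0.1164]
tool_rot: [[0.974, 0.0, 0.227], [-0.227, -0.0, 0.974], [0.0, -1.0, -0.0]]
force: [-0.1, -1.2, -2.2]
opening: 0.45
```

Call:
{"op": "drive_tool", "data": {"targets": [[[0, 0, 0], 0], [[0, 0, 0], 0]]}}

```text
time: 30.75
position: [0.5396, -0.0607, 0.1162]
tool_rot: [[0.973, 0.001, 0.23], [-0.23, -0.0, 0.973], [0.001, -1.0, -0.0]]
force: [-0.4, -0.4, -2.4]
opening: 0.447
```

```bash
python3 st.py wrist:w28,265,235,115,135,5; python3 -c "
from h import *
print(to(.5392,-.0597,.116))"
```

```text
p [ 0.5396 -0.0607  0.1162] F [-0.4 -0.4 -2.4] op 0.447 t 30.75 rot [ 9.733e-01 -2.297e-01  6.000e-04] [ 6.e-04 -2.e-04 -1.e+00]
[-0.0005  0.0001  0.0009]
```

View pics/w28.png

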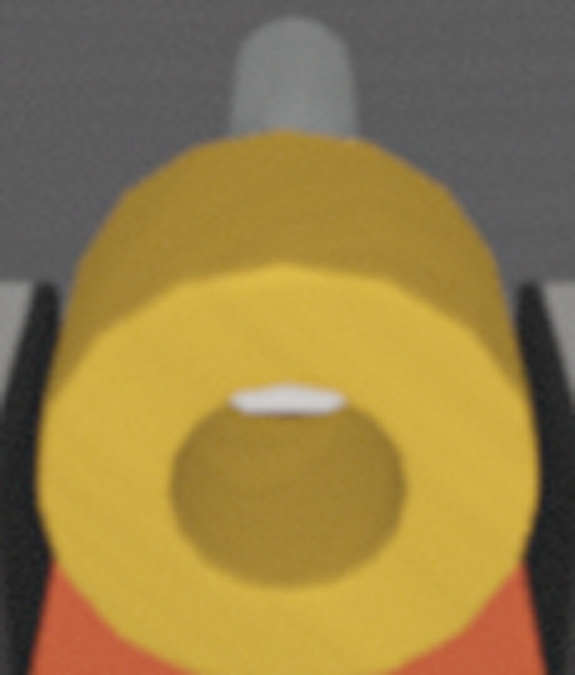

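Call:
{"op": "drive_tool", "data": {"targets": [[[0, 0.015, 0.0008], 0], [[0, 0.025, 0.0008], 0], [[0, 0.033, 0.0008], 0], [[0, 0.039, 0.0008], 0], [[0, 0.039, 0.0008], 0]]}}

```text
time: 31.22
position: [0.5387, -0.0591, 0.0757]
tool_rot: [[0.973, -0.002, 0.229], [-0.229, 0.0, 0.973], [-0.002, -1.0, -0.0]]
force: [-1.1, 0.0, -2.5]
opening: 0.452
```

```bash
python3 st.py wrist:w29,265,235,115,135,5
```

```text
p [ 0.5387 -0.0591  0.0757] F [-1.1  0.  -2.5] op 0.452 t 31.2167 rot [ 0.9734 -0.2292 -0.0022] [-2.2e-03  4.0e-04 -1.0e+00]
```

View pics/w29.png

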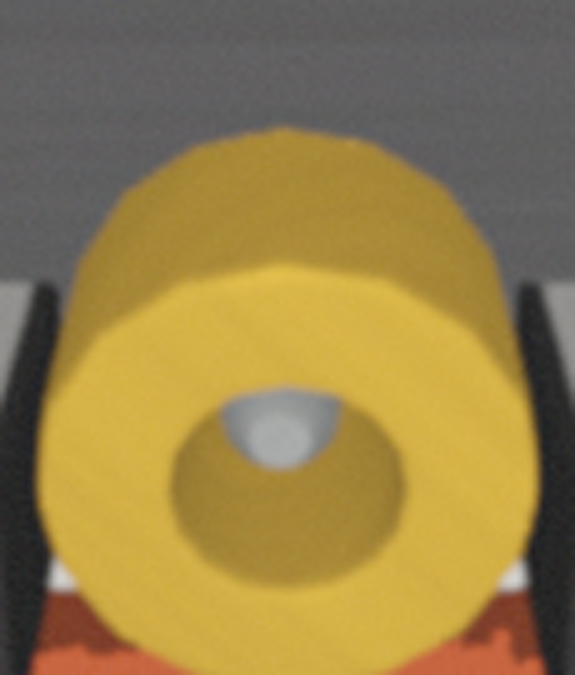

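Call:
{"op": "drive_tool", "data": {"targets": [[[0, 0.008, -0.0006], 0], [[0, 0.015, -0.0006], 0], [[0, 0.021, -0.0006], 0], [[0, 0.026, -0.0006], 0], [[0, 0.027, -0.0006], 0]]}}

```text
time: 31.68
position: [0.5387, -0.0595, 0.049]
tool_rot: [[0.973, -0.001, 0.229], [-0.229, 0.0, 0.973], [-0.001, -1.0, -0.0]]
force: [-0.9, 0.3, -1.7]
opening: 0.454
```

Call:
{"op": "drive_tool", "data": {"targets": [[[0, 0.002, 0], 0], [[0, 0.004, 0], 0], [[0, 0.005, 0], 0], [[0, 0.006, 0], 0], [[0, 0.006, 0], 0]]}}

```text
time: 32.1
position: [0.5395, -0.0596, 0.0457]
tool_rot: [[0.974, 0.001, 0.229], [-0.229, -0.0, 0.974], [0.001, -1.0, -0.0]]
force: [-7.3, 1.8, 19.2]
opening: 0.451
```

```bash
python3 st.py scene:s30,255,215,140,115,5
```

```text
p [ 0.5395 -0.0596  0.0457] F [-7.3  1.8 19.2] op 0.451 t 32.1 rot [ 9.735e-01 -2.286e-01  5.000e-04] [ 5.e-04 -2.e-04 -1.e+00]
```

View pics/s30.png

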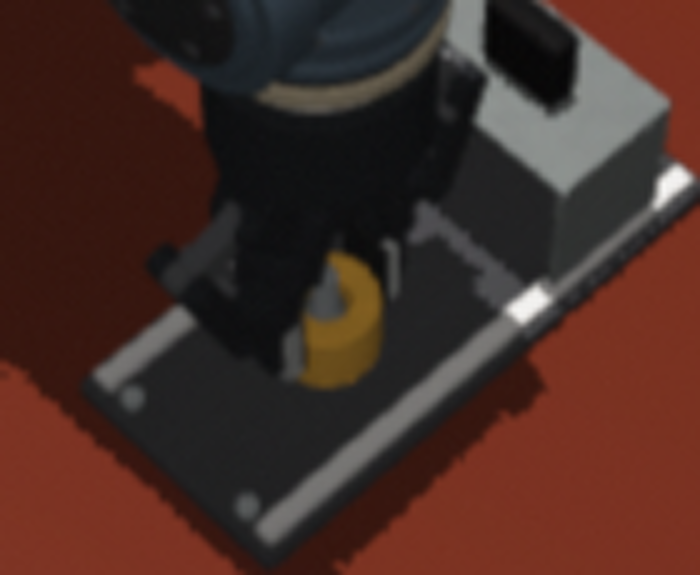

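```bash
python3 -c "
from h import *
for n in ['top']:
  pass
T=capture('top');S=capture('scene')
from sl import *
for b in blobs(T):
  if 120<b[0][0]<260 and 150<b[0][1]<320: print('top',b[0],b[1],atz('top',b[0],.02).round(4))
cv2.imwrite('pics/t31.png',cv2.resize(T[225:320,130:225,::-1],None,fx=6,fy=6,interpolation=cv2.INTER_CUBIC))
"
```

```text
top [204.1025641  196.07692308] 156 [0.6232 0.2448 0.02  ]
top [174.85650224 259.79820628] 223 [0.479  0.3027 0.02  ]
top [178.0441989 281.8839779] 181 [0.4306 0.2932 0.02  ]
```

View pics/t31.png

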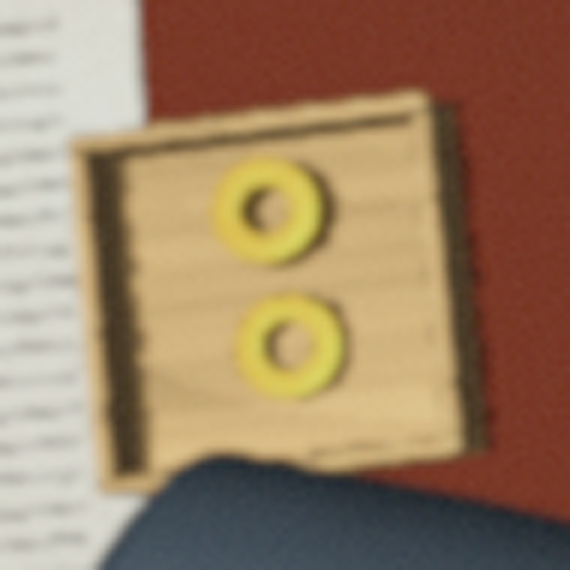

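```bash
python3 -c "
from h import *
p=atz('top',(130+385/6-.4,225+255/6-.4),.03);print(p)
for z in((385,255),(270,210),(292,345),(447,255),(435,100),(462,450),(130,155),(145,470)): print(z,atz('top',(130+z[0]/6-.4,225+z[1]/6-.4),.02).round(4))
s=observe();print(s['joint_positions'].round(1)); print(to(p[0],p[1],.2))"
```

```text
[0.46327298 0.25816406 0.03      ]
(385, 255) [0.4639 0.2603 0.02  ]
(270, 210) [0.4795 0.3033 0.02  ]
(292, 345) [0.4302 0.2927 0.02  ]
(447, 255) [0.4644 0.2376 0.02  ]
(435, 100) [0.5215 0.2446 0.02  ]
(462, 450) [0.3933 0.2289 0.02  ]
(130, 155) [0.4986 0.3557 0.02  ]
(145, 470) [0.3836 0.3438 0.02  ]
[-11.2  36.9 103.5  -0.   39.6 -88. ]
[-0.1467 -0.1544  0.2919]
```

Call:
{"op": "drive_tool", "data": {"targets": [[[0, -0.02, 0], 0], [[0, -0.055, 0], 0], [[0, -0.095, 0], 0], [[-0.005, -0.13, 0.01], 0.1], [[-0.02, -0.145, 0.045], 0.2]]}}

```text
time: 32.67
position: [0.5323, -0.0137, 0.194]
tool_rot: [[0.905, 0.008, 0.425], [-0.425, -0.002, 0.905], [0.008, -1.0, 0.002]]
force: [1.5, 0.8, -2.0]
opening: 0.455
```

```bash
python3 st.py;python3 -c "
from h import *
print(to(.463,.262,.185))"
```

```text
p [ 0.5323 -0.0137  0.194 ] F [ 1.5  0.8 -2. ] op 0.455 t 32.6667 rot [ 0.9054 -0.4245  0.0076] [ 0.0076 -0.0017 -1.    ]
[-0.1799  0.008   0.2201]
```

Call:
{"op": "drive_tool", "data": {"targets": [[[-0.025, 0, 0.032], 0.12], [[-0.05, 0, 0.064], 0.24], [[-0.075, 0, 0.096], 0.36], [[-0.1, 0, 0.125], 0.48], [[-0.125, 0, 0.15], 0.6]]}}

```text
time: 33.08
position: [0.4815, 0.1714, 0.1894]
tool_rot: [[0.543, 0.001, 0.839], [-0.839, 0.0, 0.543], [0.0, -1.0, 0.001]]
force: [1.4, 0.5, -2.4]
opening: 0.453
```

```bash
python3 st.py;python3 -c "
from h import *
print(to(.463,.262,.15))"
```

```text
p [0.4815 0.1714 0.1894] F [ 1.4  0.5 -2.4] op 0.453 t 33.0833 rot [ 5.434e-01 -8.395e-01  3.000e-04] [ 9.e-04  2.e-04 -1.e+00]
[-0.0861  0.0394  0.0337]
```

Call:
{"op": "drive_tool", "data": {"targets": [[[-0.03, 0, 0.01], 0.12], [[-0.055, 0.01, 0.02], 0.24], [[-0.075, 0.025, 0.03], 0.36], [[-0.077, 0.04, 0.03], 0.42], [[-0.077, 0.04, 0.03], 0.42]]}}

```text
time: 33.5
position: [0.4632, 0.2512, 0.1468]
tool_rot: [[0.159, -0.004, 0.987], [-0.987, -0.001, 0.159], [0.001, -1.0, -0.004]]
force: [-1.5, -0.8, -3.5]
opening: 0.445
```

```bash
python3 st.py wrist:w32;python3 -c "
from h import *
print(to(.463,.262,.046));o=observe();R=o['tool_rot'];p=o['position']
for l in ((0,p[2]-.01,0),(0,p[2]-.05,.036),(0,p[2]-.05,-.036)): print(l,proj('wrist',p+R@np.array(l)).round())"
```

```text
p [0.4632 0.2512 0.1468] F [-1.5 -0.8 -3.5] op 0.445 t 33.5 rot [ 1.587e-01 -9.873e-01  9.000e-04] [-0.0035 -0.0015 -1.    ]
[-0.0115  0.1022  0.0011]
(0, np.float64(0.13821336147073793), 0) [323. 236.]
(0, np.float64(0.09821336147073793), 0.036) [381. 254.]
(0, np.float64(0.09821336147073793), -0.036) [265. 254.]
```

View pics/w32.png

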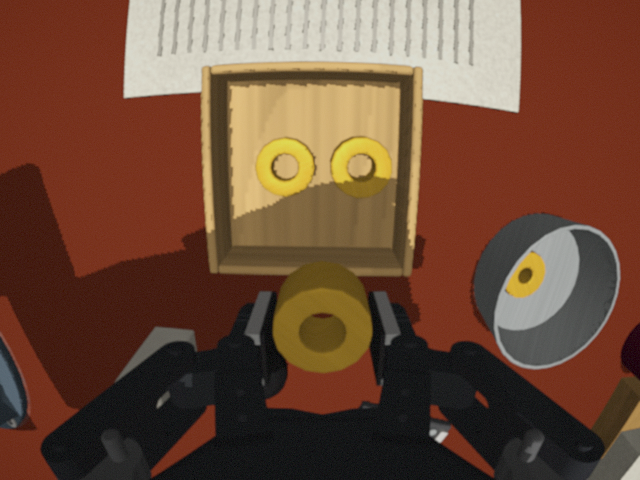

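Call:
{"op": "drive_tool", "data": {"targets": [[[-0.012, 0.01, 0], 0], [[-0.013, 0.03, 0], 0], [[-0.013, 0.05, 0], 0], [[-0.013, 0.05, 0], 0], [[-0.013, 0.05, 0], 0]]}}

```text
time: 33.97
position: [0.4628, 0.2631, 0.0992]
tool_rot: [[0.16, -0.001, 0.987], [-0.987, -0.0, 0.16], [0.0, -1.0, -0.001]]
force: [-0.6, 0.0, -1.0]
opening: 0.451
```

```bash
python3 st.py wrist:w33;python3 -c "
from h import *
print(to(.463,.262,.046));o=observe();R=o['tool_rot'];p=o['position']
for l in ((0,p[2]-.01,0),(0,p[2]-.05,.036),(0,p[2]-.05,-.036)): print(l,proj('wrist',p+R@np.array(l)).round())"
```

```text
p [0.4628 0.2631 0.0992] F [-0.6  0.  -1. ] op 0.451 t 33.9667 rot [ 1.600e-01 -9.871e-01  2.000e-04] [-9.e-04 -4.e-04 -1.e+00]
[ 0.0013  0.054  -0.0006]
(0, np.float64(0.09002959243120587), 0) [323. 259.]
(0, np.float64(0.05002959243120586), 0.036) [395. 286.]
(0, np.float64(0.05002959243120586), -0.036) [251. 286.]
```

View pics/w33.png

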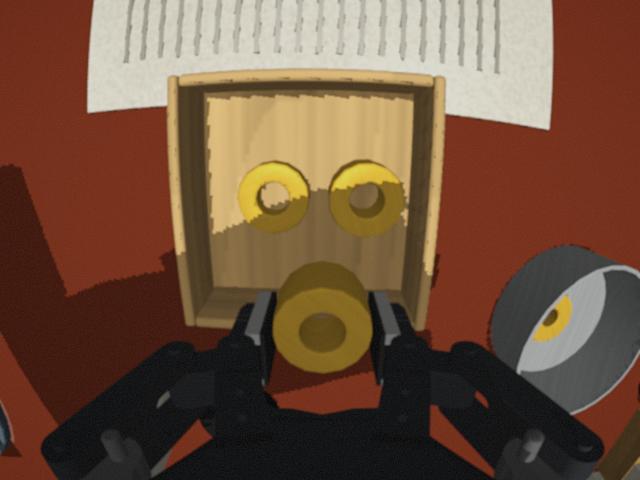

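Call:
{"op": "drive_tool", "data": {"targets": [[[-0.003, 0.01, 0], 0], [[-0.003, 0.03, 0], 0], [[-0.003, 0.045, 0], 0], [[-0.003, 0.05, 0], 0], [[-0.003, 0.05, 0], 0]]}}

```text
time: 34.43
position: [0.4621, 0.2663, 0.0485]
tool_rot: [[0.159, -0.001, 0.987], [-0.987, -0.0, 0.159], [0.0, -1.0, -0.001]]
force: [-0.2, 0.0, -2.4]
opening: 0.45
```

Call:
{"op": "drive_tool", "data": {"targets": [[[0, 0, 0], 0], [[0, 0, 0], 0], [[0, 0, 0], 0]], "grip": 58}}

```text
time: 34.68
position: [0.463, 0.2667, 0.0502]
tool_rot: [[0.159, 0.002, 0.987], [-0.987, 0.001, 0.159], [-0.001, -1.0, 0.002]]
force: [0.4, 0.1, 0.4]
opening: 0.581
```

Call:
{"op": "drive_tool", "data": {"targets": [[[0, -0.035, 0], 0], [[0, -0.075, 0], 0], [[0, -0.115, 0], -0.1], [[0.02, -0.13, 0], -0.22], [[0.05, -0.135, 0], -0.34]]}}

```text
time: 35.1
position: [0.4716, 0.2183, 0.1885]
tool_rot: [[0.487, 0.007, 0.874], [-0.874, 0.003, 0.487], [0.001, -1.0, 0.008]]
force: [0.0, 0.2, -0.9]
opening: 0.582
```

```bash
python3 st.py wrist:w34;python3 find.py
```

```text
p [0.4716 0.2183 0.1885] F [ 0.   0.2 -0.9] op 0.582 t 35.1 rot [ 0.4867 -0.8736  0.001 ] [ 0.007   0.0028 -1.    ]
[444. 307.] 323 [169. 336.] xyh [ 0.3881 -0.2886  0.0413] rms 1.15
```

View pics/w34.png

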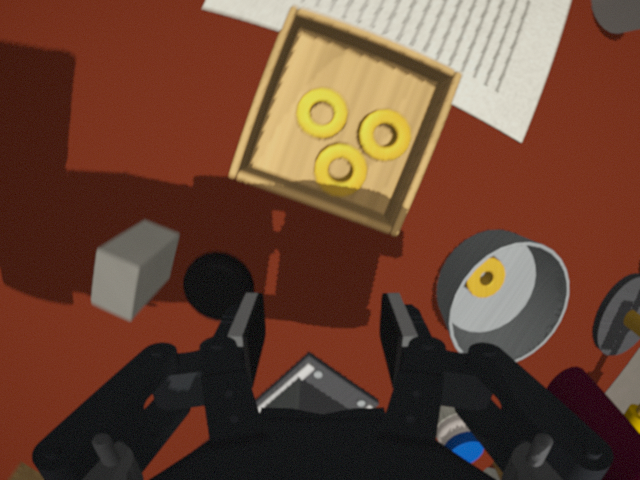

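```bash
python3 -c "
from h import *
print(to(.388,-.288,.17))"
```

```text
[ 0.4031  0.015  -0.3137]
```

Call:
{"op": "drive_tool", "data": {"targets": [[[0.39, 0.01, -0.305], -0.12], [[0.39, 0.01, -0.305], -0.24], [[0.39, 0.01, -0.305], -0.36], [[0.39, 0.01, -0.305], -0.48], [[0.39, 0.01, -0.305], -0.6]]}}

```text
time: 35.67
position: [0.4406, 0.034, 0.1805]
tool_rot: [[0.868, 0.0, 0.497], [-0.497, 0.0, 0.868], [0.0, -1.0, 0.0]]
force: [2.4, -0.2, -0.9]
opening: 0.582
```

```bash
python3 -c "
from h import *
print(to(.388,-.288,.16), observe()['tool_rot'][:,0])"
```

```text
[ 0.1142  0.0204 -0.3056] [ 8.68030971e-01 -4.96510029e-01  1.54467572e-04]
```

Call:
{"op": "drive_tool", "data": {"targets": [[[0.11, 0.015, -0.295], -0.1], [[0.11, 0.015, -0.295], -0.2], [[0.11, 0.015, -0.295], -0.28], [[0.11, 0.015, -0.295], -0.28], [[0.11, 0.015, -0.295], -0.28]]}}

```text
time: 36.08
position: [0.4077, -0.1644, 0.171]
tool_rot: [[0.97, 0.001, 0.242], [-0.242, -0.0, 0.97], [0.001, -1.0, 0.0]]
force: [1.2, -0.1, -0.0]
opening: 0.58
```

```bash
python3 -c "
from h import *
print(to(.388,-.288,.15), observe()['tool_rot'][:,0])"
```

```text
[ 0.0107  0.021  -0.1247] [ 9.70313173e-01 -2.41851261e-01  5.60081341e-04]
```

Call:
{"op": "drive_tool", "data": {"targets": [[[0.004, 0.01, -0.04], 0], [[0.008, 0.02, -0.08], 0], [[0.009, 0.02, -0.11], 0], [[0.009, 0.02, -0.115], 0], [[0.009, 0.02, -0.115], 0]]}}

```text
time: 36.5
position: [0.389, -0.2779, 0.1507]
tool_rot: [[0.97, -0.0, 0.245], [-0.245, 0.0, 0.97], [-0.0, -1.0, 0.0]]
force: [-0.5, 0.3, -0.9]
opening: 0.583
```

```bash
python3 wm.py .040 .3881 -.2886 w35; python3 st.py
```

```text
centroid [307. 243.] fit [ 0.3883 -0.2874] rms 0.79 TCP [ 0.389  -0.2779  0.1507] tool rel [ 0.0016  0.1306 -0.0094] t 36.5 res [0.2 0.4 0.9 0.8 1.1 0.9 0.8 0.6 0.6 0.3 0.9 0.8 0.8 1.  1.2 0.7]
p [ 0.3892 -0.2766  0.1507] F [0.1 0.8 1. ] op 0.583 t 36.55 rot [ 9.700e-01 -2.433e-01 -3.000e-04] [-2.e-04  5.e-04 -1.e+00]
```

View pics/w35.png

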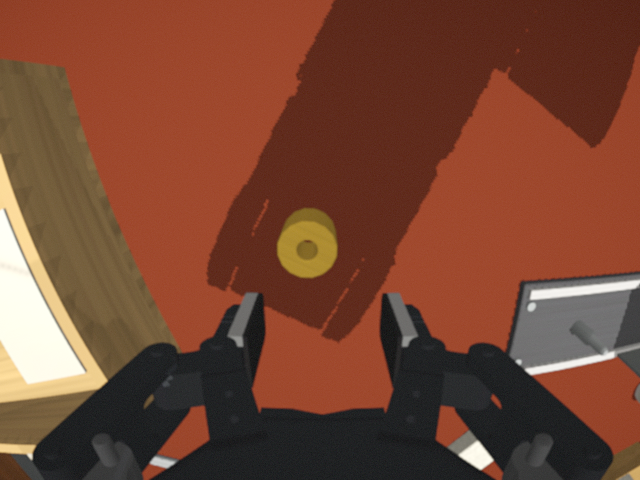

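Call:
{"op": "drive_tool", "data": {"targets": [[[0.001, 0.03, -0.009], -0.015], [[0.001, 0.06, -0.009], -0.015], [[0.001, 0.083, -0.009], -0.015], [[0.001, 0.088, -0.009], -0.015], [[0.001, 0.088, -0.009], -0.015]]}}

```text
time: 36.97
position: [0.3879, -0.2841, 0.0621]
tool_rot: [[0.974, -0.002, 0.225], [-0.225, 0.002, 0.974], [-0.002, -1.0, 0.001]]
force: [0.7, 0.8, -0.1]
opening: 0.578
```

```bash
python3 wm.py .040 .3881 -.2886 w36
```

```text
centroid [314. 301.] fit [ 0.3883 -0.2875] rms 1.14 TCP [ 0.3879 -0.2841  0.0621] tool rel [ 0.0013  0.0421 -0.0033] t 36.9667 res [0.4 0.9 1.3 1.1 1.4 1.3 1.3 1.  1.2 0.1 0.9 1.2 1.3 1.5 1.6 0.6]
```

Call:
{"op": "drive_tool", "data": {"targets": [[[0.001, 0.01, -0.002], 0], [[0.001, 0.02, -0.002], 0], [[0.001, 0.02, -0.002], 0]]}}

```text
time: 37.27
position: [0.3883, -0.2877, 0.042]
tool_rot: [[0.974, -0.001, 0.226], [-0.226, 0.0, 0.974], [-0.001, -1.0, 0.0]]
force: [-1.0, 0.6, -0.6]
opening: 0.582
```

Call:
{"op": "drive_tool", "data": {"targets": [[[0, 0, 0], 0], [[0, 0, 0], 0], [[0, 0, 0], 0], [[0, 0, 0], 0]], "grip": 0}}

```text
time: 37.6
position: [0.3884, -0.288, 0.043]
tool_rot: [[0.974, 0.0, 0.226], [-0.226, -0.0, 0.974], [0.0, -1.0, -0.0]]
force: [0.0, 0.1, -1.3]
opening: 0.455
```

```bash
python3 wm.py .040 .3881 -.2886 w36;python3 -c "
from h import *
print(to(.5391,-.0597,.125))"
```

```text
centroid [322. 318.] fit [ 0.3885 -0.2873] rms 1.26 TCP [ 0.3884 -0.288   0.043 ] tool rel [-0.0001  0.023   0.0006] t 37.6 res [1.2 0.  1.7 1.1 2.1 1.5 1.5 0.5 0.9 0.6 1.2 1.3 1.4 1.3 1.5 0.6]
[ 0.0951 -0.082   0.2565]
```

Call:
{"op": "drive_tool", "data": {"targets": [[[0, -0.035, 0], 0], [[0.005, -0.07, 0.01], 0], [[0.02, -0.082, 0.045], 0], [[0.035, -0.082, 0.08], 0], [[0.05, -0.082, 0.115], 0]]}}

```text
time: 38.07
position: [0.4641, -0.1864, 0.1261]
tool_rot: [[0.974, 0.002, 0.228], [-0.228, -0.001, 0.974], [0.002, -1.0, -0.001]]
force: [0.6, -0.8, -2.8]
opening: 0.451
```

Call:
{"op": "drive_tool", "data": {"targets": [[[0.012, 0, 0.038], 0], [[0.025, 0, 0.076], 0], [[0.038, 0, 0.112], 0], [[0.045, 0, 0.1415], 0], [[0.045, 0, 0.1415], 0]]}}

```text
time: 38.48
position: [0.5408, -0.0554, 0.1249]
tool_rot: [[0.975, 0.001, 0.223], [-0.223, 0.001, 0.975], [0.001, -1.0, 0.001]]
force: [-0.9, 0.7, -3.2]
opening: 0.447
```

Call:
{"op": "drive_tool", "data": {"targets": [[[0, 0, 0], 0], [[0, 0, 0], 0], [[0, 0, 0], 0]]}}

```text
time: 38.73
position: [0.5385, -0.0604, 0.1248]
tool_rot: [[0.974, -0.001, 0.227], [-0.227, -0.0, 0.974], [-0.0, -1.0, -0.0]]
force: [0.4, -0.5, -2.3]
opening: 0.454
```

```bash
python3 st.py wrist:w37,265,235,115,135,5; python3 -c "
from h import *
print(to(.5391,-.0597,.116))"
```

```text
p [ 0.5385 -0.0604  0.1248] F [ 0.4 -0.5 -2.3] op 0.454 t 38.7333 rot [ 9.738e-01 -2.272e-01 -5.000e-04] [-5.e-04 -0.e+00 -1.e+00]
[0.0004 0.0088 0.001 ]
```

View pics/w37.png

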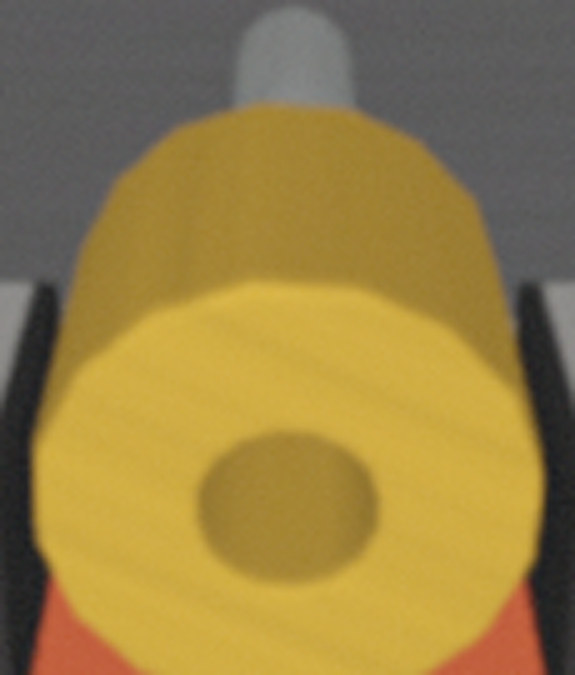

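Call:
{"op": "drive_tool", "data": {"targets": [[[0.0004, 0.01, 0.0006], 0], [[0.0004, 0.018, 0.0006], 0], [[0.0004, 0.02, 0.0006], 0], [[0.0004, 0.02, 0.0006], 0], [[0.0004, 0.02, 0.0006], 0]]}}

```text
time: 39.2
position: [0.5394, -0.0592, 0.1045]
tool_rot: [[0.974, -0.001, 0.226], [-0.226, 0.0, 0.974], [-0.001, -1.0, -0.0]]
force: [-1.2, -0.9, -2.9]
opening: 0.449
```

Call:
{"op": "drive_tool", "data": {"targets": [[[0, 0, 0], 0], [[0, 0, 0], 0]]}}

```text
time: 39.37
position: [0.5397, -0.0592, 0.1051]
tool_rot: [[0.974, 0.001, 0.226], [-0.226, -0.0, 0.974], [0.001, -1.0, 0.0]]
force: [-0.2, -0.5, -3.5]
opening: 0.45
```

```bash
cat > gc.py <<'E'
from h import *
o=observe();p=o['position'];print('gx',p[:2]@[.9738,-.2275],'gy',p[:2]@[.2275,.9738],'z',p[2])
print('ref b',np.dot([.539,-.0606],[.9738,-.2275])-.0003,np.dot([.539,-.0606],[.2275,.9738])+.0005)
E
python3 gc.py; python3 st.py wrist:w38,265,235,115,135,5 scene:s38,255,215,140,115,5
```

```text
gx 0.5390097147243854 gy 0.06514734019278445 z 0.10512397384976918
ref b 0.5383647000000001 0.06411022000000001
p [ 0.5397 -0.0592  0.1051] F [-0.2 -0.5 -3.5] op 0.45 t 39.3667 rot [ 9.741e-01 -2.262e-01  5.000e-04] [ 5.e-04 -1.e-04 -1.e+00]
```

View pics/s38.png

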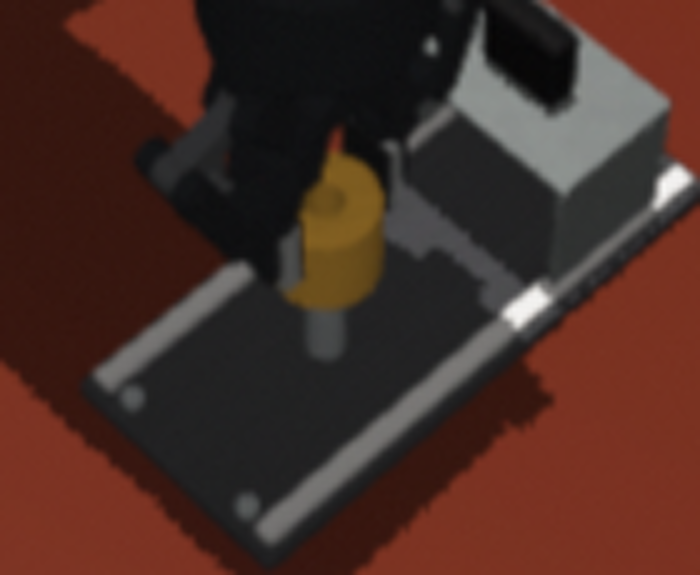

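View pics/w38.png

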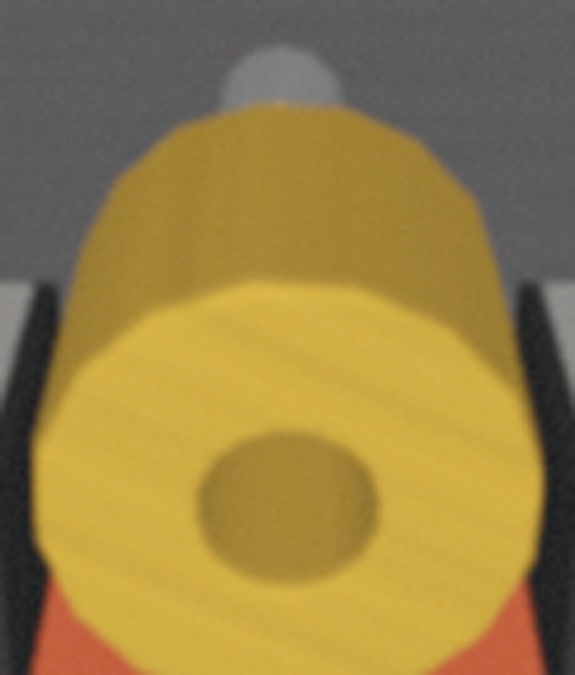

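Call:
{"op": "drive_tool", "data": {"targets": [[[-0.0002, 0.003, -0.0007], 0], [[-0.0002, 0.006, -0.0007], 0], [[-0.0002, 0.009, -0.0007], 0], [[-0.0002, 0.009, -0.0007], 0]]}}

```text
time: 39.8
position: [0.5388, -0.0597, 0.0951]
tool_rot: [[0.974, -0.001, 0.226], [-0.226, 0.0, 0.974], [-0.001, -1.0, -0.0]]
force: [0.4, -0.4, -3.5]
opening: 0.451
```

```bash
python3 gc.py; python3 st.py wrist:w39,265,235,115,135,5
```

```text
gx 0.538236256276842 gy 0.06443054693068356 z 0.09511027787404795
ref b 0.5383647000000001 0.06411022000000001
p [ 0.5388 -0.0597  0.0951] F [ 0.4 -0.4 -3.5] op 0.451 t 39.8 rot [ 0.9741 -0.2262 -0.0011] [-1.1e-03  2.0e-04 -1.0e+00]
```

View pics/w39.png

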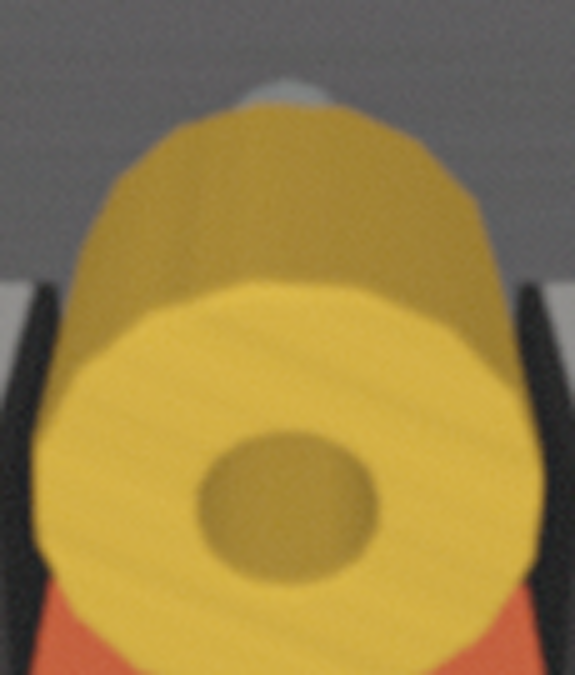

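Call:
{"op": "drive_tool", "data": {"targets": [[[0.0002, 0.004, 0], 0], [[0.0002, 0.008, 0], 0], [[0.0002, 0.011, 0], 0], [[0.0002, 0.013, 0], 0], [[0.0002, 0.014, 0], 0]]}}

```text
time: 40.27
position: [0.5392, -0.0598, 0.0814]
tool_rot: [[0.974, -0.001, 0.226], [-0.226, 0.0, 0.974], [-0.001, -1.0, -0.0]]
force: [0.0, 0.5, -3.0]
opening: 0.452
```

Call:
{"op": "drive_tool", "data": {"targets": [[[0, 0.0015, 0], 0], [[0, 0.003, 0], 0], [[0, 0.0045, 0], 0], [[0, 0.0055, 0], 0], [[0, 0.0055, 0], 0]]}}

```text
time: 40.68
position: [0.5397, -0.06, 0.0771]
tool_rot: [[0.974, 0.001, 0.226], [-0.226, -0.0, 0.974], [0.001, -1.0, -0.0]]
force: [-2.5, -0.5, 6.1]
opening: 0.453
```

```bash
python3 st.py wrist:w40,265,235,115,135,5 scene:s40,255,215,140,115,5
```

```text
p [ 0.5397 -0.06    0.0771] F [-2.5 -0.5  6.1] op 0.453 t 40.6833 rot [ 9.741e-01 -2.261e-01  9.000e-04] [ 9.e-04 -3.e-04 -1.e+00]
```

View pics/s40.png

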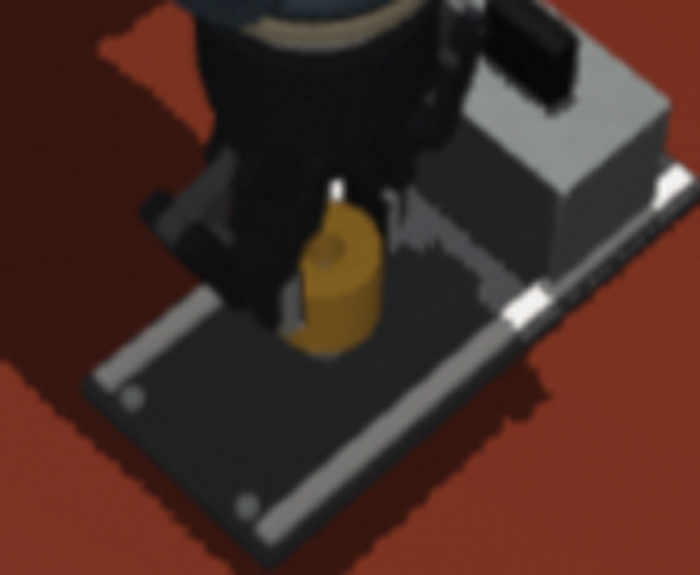

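View pics/w40.png

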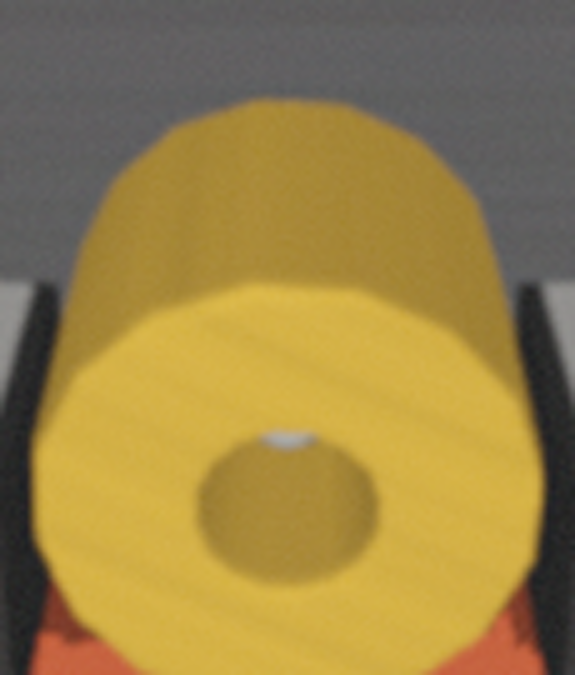

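Call:
{"op": "drive_tool", "data": {"targets": [[[0, 0.001, 0], 0], [[0, 0.0015, 0], 0], [[0, 0.0015, 0], 0]]}}

```text
time: 41.03
position: [0.5402, -0.0601, 0.0767]
tool_rot: [[0.974, 0.002, 0.226], [-0.226, -0.001, 0.974], [0.002, -1.0, -0.0]]
force: [-6.0, -0.3, 18.1]
opening: 0.45
```

Call:
{"op": "drive_tool", "data": {"targets": [[[0, -0.02, 0], 0], [[0, -0.055, 0], 0], [[0, -0.09, 0], 0], [[0, -0.115, 0.01], 0], [[0, -0.115, 0.05], 0]]}}

```text
time: 41.45
position: [0.5526, -0.0141, 0.1953]
tool_rot: [[0.973, 0.008, 0.23], [-0.23, -0.002, 0.973], [0.008, -1.0, -0.0]]
force: [2.8, -0.0, -2.8]
opening: 0.451
```

Call:
{"op": "drive_tool", "data": {"targets": [[[0.006, 0, 0.04], 0], [[0.012, 0, 0.08], 0], [[0.02, 0, 0.12], 0], [[0.03, 0, 0.16], 0], [[0.04, 0, 0.2], 0]]}}

```text
time: 41.87
position: [0.6352, 0.1767, 0.1899]
tool_rot: [[0.974, -0.0, 0.226], [-0.226, -0.0, 0.974], [-0.0, -1.0, -0.0]]
force: [1.1, -0.7, -2.7]
opening: 0.449
```

```bash
python3 -c "
from h import *
o=observe();print(o['position'],to(.665,.236,.16))"
```

```text
[0.63522909 0.17670651 0.18986007] [0.0156 0.0299 0.0645]
```

Call:
{"op": "drive_tool", "data": {"targets": [[[0.008, 0, 0.035], 0], [[0.014, 0.01, 0.055], 0], [[0.014, 0.02, 0.055], 0], [[0.014, 0.02, 0.055], 0], [[0.014, 0.02, 0.055], 0]]}}

```text
time: 42.28
position: [0.6603, 0.2245, 0.1689]
tool_rot: [[0.974, -0.002, 0.226], [-0.226, -0.001, 0.974], [-0.002, -1.0, -0.001]]
force: [0.1, -0.6, -2.2]
opening: 0.449
```

```bash
python3 st.py wrist:w41; python3 -c "
from h import *
print(to(.666,.237,.052));o=observe();R=o['tool_rot'];p=o['position']
for l in ((0,p[2]-.01,0),(0,p[2]-.055,.036),(0,p[2]-.055,-.036),(0.011,p[2]-.055,.036)): print(l,proj('wrist',p+R@np.array(l)).round())"
```

```text
p [0.6603 0.2245 0.1689] F [ 0.1 -0.6 -2.2] op 0.449 t 42.2833 rot [ 0.9741 -0.2263 -0.0019] [-2.2e-03 -8.0e-04 -1.0e+00]
[0.0024 0.1179 0.0137]
(0, np.float64(0.15989153809257672), 0) [321. 228.]
(0, np.float64(0.11489153809257674), 0.036) [375. 246.]
(0, np.float64(0.11489153809257674), -0.036) [267. 246.]
(0.011, np.float64(0.11489153809257674), 0.036) [375. 261.]
```

View pics/w41.png

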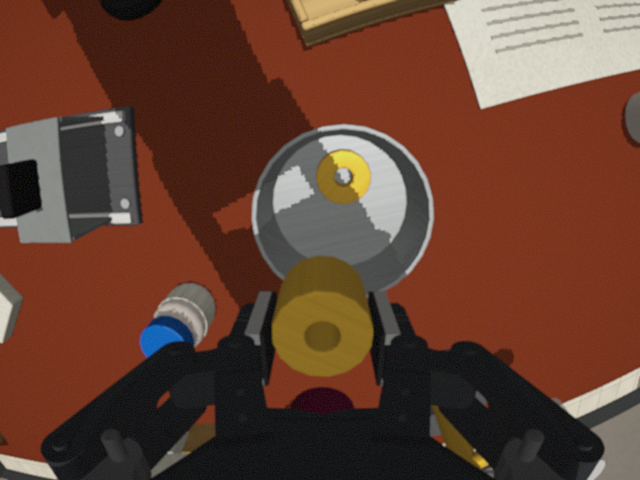

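```bash
python3 -c "
from h import *
print(tri([ray('top',(227,62)),ray('scene',(573,196))]))"
```

```text
(array([0.85003763, 0.17210277, 0.22087941]), [np.float64(0.0009458757980926732), np.float64(0.0009458757980927911)])
```

Call:
{"op": "drive_tool", "data": {"targets": [[[0.001, 0.02, 0.0145], 0], [[0.001, 0.05, 0.0145], 0], [[0.001, 0.07, 0.0145], 0], [[0.001, 0.075, 0.0145], 0], [[0.001, 0.075, 0.0145], 0]]}}

```text
time: 42.75
position: [0.6647, 0.238, 0.0942]
tool_rot: [[0.974, -0.002, 0.227], [-0.227, -0.001, 0.974], [-0.002, -1.0, -0.001]]
force: [-1.0, 0.4, -3.0]
opening: 0.45
```

```bash
python3 st.py wrist:w42
```

```text
p [0.6647 0.238  0.0942] F [-1.   0.4 -3. ] op 0.45 t 42.75 rot [ 0.9739 -0.2271 -0.0018] [-2.e-03 -6.e-04 -1.e+00]
```

View pics/w42.png

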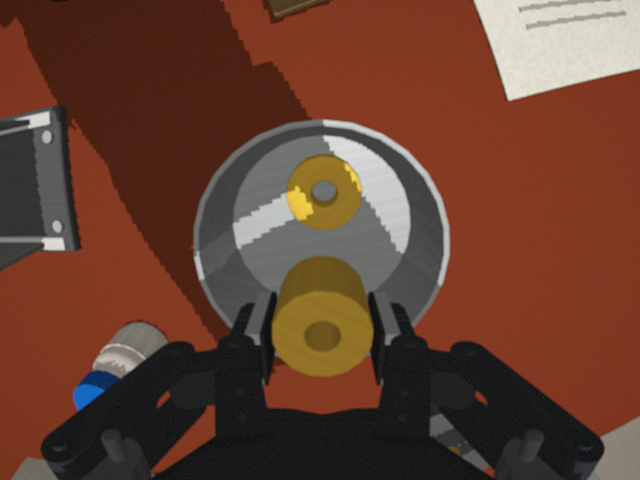

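Call:
{"op": "drive_tool", "data": {"targets": [[[0.001, 0.015, 0], 0], [[0.001, 0.03, 0], 0], [[0.001, 0.039, 0], 0], [[0.001, 0.039, 0], 0]]}}

```text
time: 43.13
position: [0.6648, 0.2382, 0.0529]
tool_rot: [[0.974, -0.004, 0.226], [-0.226, -0.001, 0.974], [-0.004, -1.0, -0.002]]
force: [-0.4, -0.4, -2.8]
opening: 0.45
```

Call:
{"op": "drive_tool", "data": {"targets": [[[0, 0, 0], 0], [[0, 0, 0], 0], [[0, 0, 0], 0]], "grip": 58}}

```text
time: 43.38
position: [0.6669, 0.239, 0.057]
tool_rot: [[0.974, 0.002, 0.226], [-0.226, 0.001, 0.974], [0.002, -1.0, 0.001]]
force: [-1.0, -0.6, -0.2]
opening: 0.583
```

Call:
{"op": "drive_tool", "data": {"targets": [[[0, -0.035, 0], 0], [[0, -0.075, 0], 0], [[0, -0.11, 0], 0], [[-0.02, -0.13, -0.03], 0], [[-0.04, -0.13, -0.065], 0]]}}

```text
time: 43.8
position: [0.6145, 0.1856, 0.1918]
tool_rot: [[0.974, 0.01, 0.224], [-0.224, 0.002, 0.974], [0.01, -1.0, 0.005]]
force: [1.1, -1.2, -0.4]
opening: 0.58
```

```bash
python3 st.py wrist:w43; python3 -c "
from h import *
print(to(.5641,.0372,.15))"
```

```text
p [0.6145 0.1856 0.1918] F [ 1.1 -1.2 -0.4] op 0.58 t 43.8 rot [ 0.9744 -0.2244  0.0096] [ 0.0104  0.0025 -0.9999]
[-0.0094  0.0377 -0.1486]
```

View pics/w43.png

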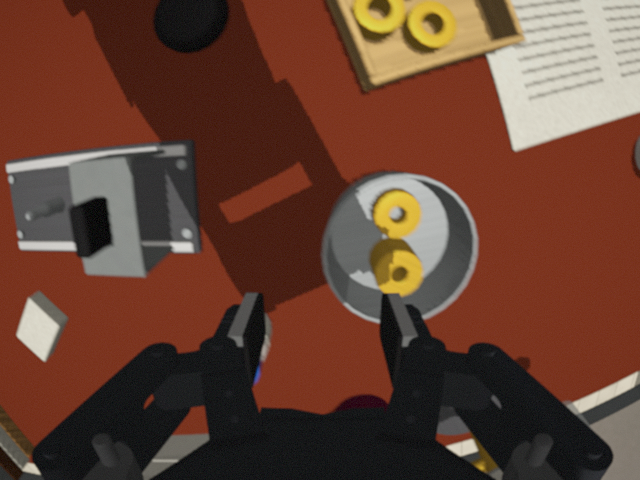

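Both sleeves stand in the dish (pixels 397,214 and 400,270). Now shut the guard.

Call:
{"op": "drive_tool", "data": {"targets": [[[-0.003, 0.005, -0.04], 0], [[-0.005, 0.01, -0.08], 0], [[-0.006, 0.015, -0.115], 0], [[-0.007, 0.02, -0.14], 0], [[-0.007, 0.02, -0.14], 0]]}}

```text
time: 44.27
position: [0.5729, 0.046, 0.1659]
tool_rot: [[0.973, -0.001, 0.229], [-0.229, -0.001, 0.973], [-0.0, -1.0, -0.001]]
force: [-0.4, -0.2, -0.5]
opening: 0.578
```

Call:
{"op": "drive_tool", "data": {"targets": [[[0, 0, 0], 0], [[0, 0, 0], 0]]}}

```text
time: 44.43
position: [0.5746, 0.0501, 0.1666]
tool_rot: [[0.974, 0.002, 0.226], [-0.226, 0.0, 0.974], [0.001, -1.0, 0.001]]
force: [-0.4, 0.6, -0.5]
opening: 0.583
```

```bash
python3 st.py wrist:w44; python3 -c "
from h import *
print(to(.5641,.0372,.1115))"
```

```text
p [0.5746 0.0501 0.1666] F [-0.4  0.6 -0.5] op 0.583 t 44.4333 rot [ 0.974  -0.2264  0.0014] [ 1.5e-03  2.0e-04 -1.0e+00]
[-0.0073  0.055  -0.0154]
```

View pics/w44.png

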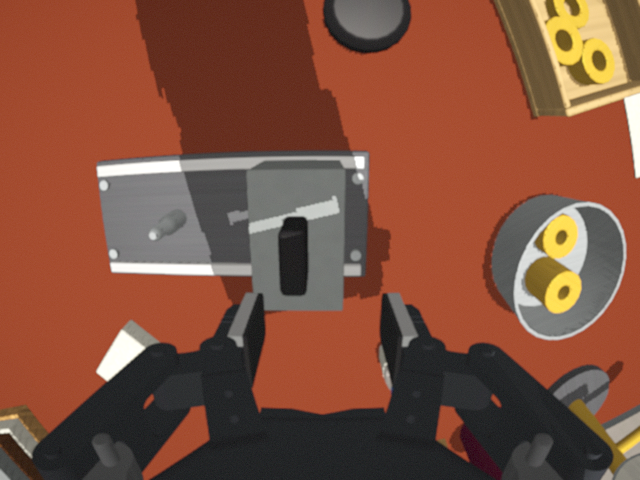

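Call:
{"op": "drive_tool", "data": {"targets": [[[-0.006, 0, -0.0145], 0], [[-0.006, 0.02, -0.0145], 0], [[-0.006, 0.045, -0.0145], 0], [[-0.006, 0.053, -0.0145], 0], [[-0.006, 0.053, -0.0145], 0]]}}

```text
time: 44.9
position: [0.5642, 0.0378, 0.1113]
tool_rot: [[0.974, -0.003, 0.225], [-0.225, 0.0, 0.974], [-0.003, -1.0, -0.001]]
force: [-0.3, 0.6, 0.5]
opening: 0.579
```

Call:
{"op": "drive_tool", "data": {"targets": [[[0, 0, 0], 0], [[0, 0, 0], 0], [[0, 0, 0], 0], [[0, 0, 0], 0], [[0, 0, 0], 0]], "grip": 0}}

```text
time: 45.32
position: [0.5655, 0.0367, 0.1142]
tool_rot: [[0.974, 0.002, 0.226], [-0.226, -0.0, 0.974], [0.002, -1.0, 0.0]]
force: [-1.5, -2.2, 6.0]
opening: 0.156
```

Call:
{"op": "drive_tool", "data": {"targets": [[[0, -0.001, -0.015], 0], [[0, -0.001, -0.035], 0], [[0, -0.001, -0.055], 0], [[0, -0.001, -0.075], 0], [[0, -0.001, -0.088], 0]]}}

```text
time: 45.73
position: [0.5452, -0.0501, 0.1143]
tool_rot: [[0.974, 0.002, 0.227], [-0.227, -0.0, 0.974], [0.002, -1.0, 0.0]]
force: [4.5, 1.7, -6.0]
opening: 0.154
```

Call:
{"op": "drive_tool", "data": {"targets": [[[0, 0, -0.005], 0], [[0, 0, -0.009], 0], [[0, 0, -0.012], 0], [[0, 0, -0.015], 0], [[0, 0, -0.015], 0]]}}

```text
time: 46.15
position: [0.5427, -0.061, 0.1143]
tool_rot: [[0.974, 0.003, 0.227], [-0.227, 0.003, 0.974], [0.002, -1.0, 0.004]]
force: [9.0, 17.9, -2.9]
opening: 0.152
```

```bash
python3 gc.py
```

```text
gx 0.5423236469952617 gy 0.06404801479638322 z 0.11430865321639894
ref b 0.5383647000000001 0.06411022000000001
```

Call:
{"op": "drive_tool", "data": {"targets": [[[0, 0, 0.002], 0], [[0, 0, 0.002], 0]]}}

```text
time: 46.32
position: [0.5428, -0.0606, 0.1143]
tool_rot: [[0.974, 0.001, 0.225], [-0.225, -0.0, 0.974], [0.001, -1.0, 0.0]]
force: [4.3, 0.4, 0.0]
opening: 0.155
```

Call:
{"op": "drive_tool", "data": {"targets": [[[0, 0, 0], 0], [[0, 0, 0], 0], [[0, 0, 0], 0], [[0, 0, 0], 0]], "grip": 50}}

```text
time: 46.65
position: [0.5418, -0.0615, 0.1138]
tool_rot: [[0.974, -0.001, 0.226], [-0.226, 0.0, 0.974], [-0.001, -1.0, -0.0]]
force: [0.2, 0.1, -0.2]
opening: 0.501
```

Call:
{"op": "drive_tool", "data": {"targets": [[[0, -0.03, 0], 0], [[0, -0.07, 0], 0], [[0, -0.1, 0], 0], [[-0.04, -0.12, 0.01], 0], [[-0.08, -0.13, 0.02], 0]]}}

```text
time: 47.07
position: [0.4733, -0.0264, 0.2448]
tool_rot: [[0.974, 0.003, 0.228], [-0.228, -0.001, 0.974], [0.004, -1.0, 0.0]]
force: [-0.2, 1.6, 0.2]
opening: 0.502
```

Call:
{"op": "drive_tool", "data": {"targets": [[[-0.04, 0, 0.01], 0], [[-0.06, 0, 0.01], 0], [[-0.06, 0, 0.01], 0], [[-0.06, 0, 0.01], 0]]}}

```text
time: 47.4
position: [0.4163, -0.0026, 0.2431]
tool_rot: [[0.974, 0.001, 0.226], [-0.226, -0.0, 0.974], [0.001, -1.0, 0.0]]
force: [0.9, -0.1, -0.6]
opening: 0.498
```

```bash
python3 st.py wrist:w50 top:t50 scene:s50
```

```text
p [ 0.4163 -0.0026  0.2431] F [ 0.9 -0.1 -0.6] op 0.498 t 47.4 rot [ 0.9742 -0.2258  0.001 ] [ 1.e-03 -2.e-04 -1.e+00]
```

View pics/w50.png

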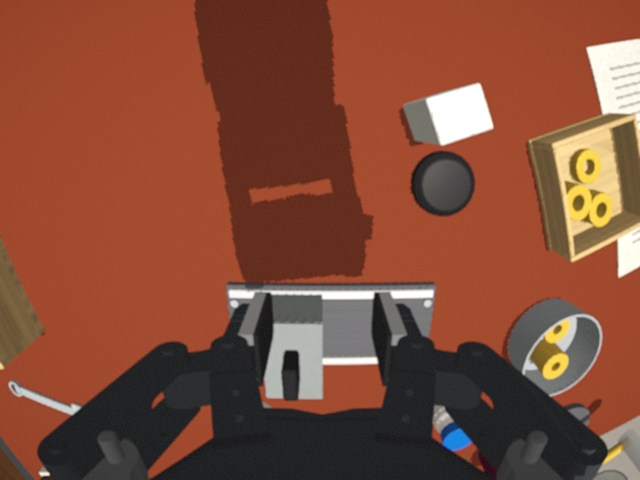

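View pics/t50.png

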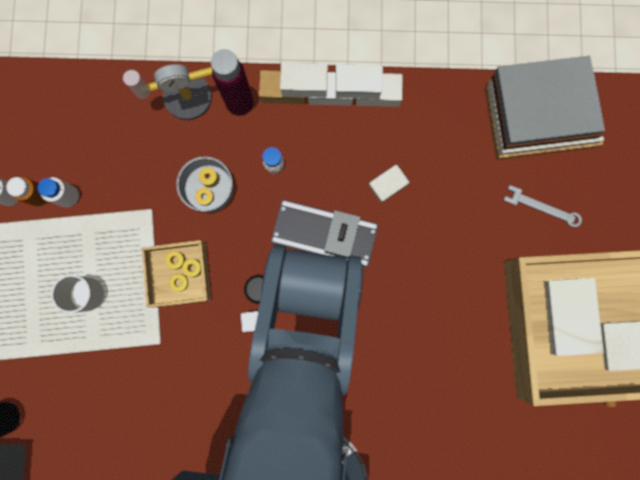

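View pics/s50.png

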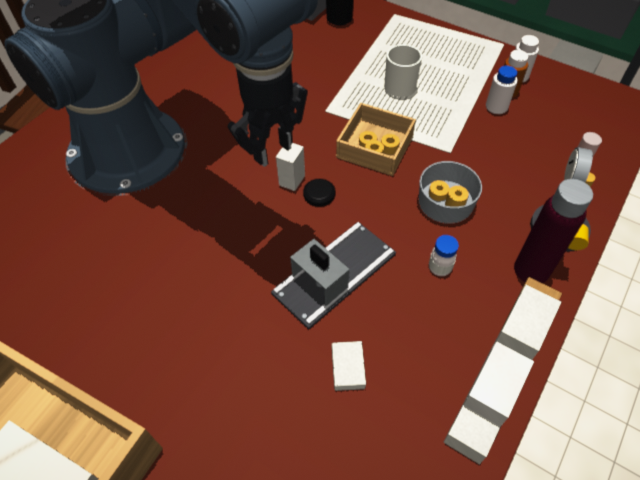

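Call:
{"op": "drive_tool", "data": {"targets": [[[0, 0, 0], 0], [[0, 0, 0], 0], [[0, 0, 0], 0], [[0, 0, 0], 0]]}}

```text
time: 47.88
position: [0.4168, -0.0028, 0.2425]
tool_rot: [[0.974, -0.0, 0.226], [-0.226, 0.0, 0.974], [-0.0, -1.0, -0.0]]
force: [0.2, 1.0, -0.3]
opening: 0.5
```

```bash
python3 -c "
from bench import hand_in
print(hand_in())"
```

```text
the job is handed in; nothing more can be done
None
```

I finished the job in about 48 s of robot time and handed it in.

I slid the guard open to its stop, then gauged the five sleeves present in the order a, b, c, d, f (e was absent):

| Sleeve | Length | Result on the pin | Placed in |
|---|---|---|---|
| a | 15 mm | down to the plate | wooden tray |
| b | 20 mm | stopped on the shoulder, underside about 24 mm above the plate | steel dish |
| c | 25 mm | down to the plate | wooden tray |
| d | 30 mm | down to the plate | wooden tray |
| f | 40 mm | stopped on the shoulder, underside about 24 mm above the plate | steel dish |

Each sleeve was pressed down with about 14–22 N, and each bore width seen in the pictures agreed with where it stopped. Sleeve f had been shifted about 45 mm during the run, so I located it again before picking it up.

I then slid the guard back until it met its stop at about 18 N, in line with the pin.

**Last checks:** The final pictures show three sleeves in the tray and two in the dish, all standing. The guard is over the pin, the bottle and cartons are where they started, and the robot is touching nothing.

**One disagreement:** The first wrist-camera reading of the pin was about 4 mm off the robot's own position readings. I corrected this by looking through the bore during the insertions; for f, whose bore was too long to see through, I used the earlier readings and the sideways view of the pin. No check failed.

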